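# Change the blower's finger guard for its hose adaptor

## Robot

A 7-joint arm with a two-finger parallel gripper is mounted at the origin on a cart in front of the work surface, level with it; the furniture and walls round the work are solid. World frame = base frame: x ahead of the robot, y to its left, z up, the work surface at z = 0. Lengths are in m, angles in rad, forces in N, time in s.
With the tool pointing down it reaches from about 0.4 to 0.85 m from the base axis. Payload 4.5 kg.
Tool frame: the origin (TCP) lies midway between the tips of the shut fingers; the grasp point (between the pads) lies 19 mm behind it; z points along the fingers, y is the direction in which the jaws open and shut (so a half turn about z gives the same grasp; the last joint's range is limited). The gripper opens to 88 mm and grips with 3 to 60 N. Pads are 18 mm wide; open, the fingers measure 123 mm over their backs; the gripper's body (75 mm by 187 mm) begins 45 mm behind the grasp point.
Start: joints at [1.166, 0.689, -0.195, 1.565, 0.157, 0.902, -0.215], TCP at [0.266, -0.566, 0.239] pointing down, gripper open.
Joint ranges: [-3.01, 3.01], [-0.46, 2.08], [-1.47, 1.51], [0.13, 2.56], [-1, 4.14], [0.04, 2.09], [-2.66, 2.66]. Speed limits (rad/s): [2.57, 2.57, 3.14, 3.14, 3.14, 3.14, 3.14].

## Interface

Orientations are given as a unit quaternion [x, y, z, w].
In Python, from plant import get_state, snapshot, finish_job, find_in gives the robot as it stands.
- The arm moves only by the shell command python3 -m creep 'ROWS' [OPENING] [FORCE]. ROWS is JSON, one flat list of numbers, 6 for each row, row after row: the shift along the tool's x, y, z in mm, then the turn, a rotation vector about the tool's x, y, z in degrees. In form: [tx, ty, tz, wx, wy, wz, tx, ty, tz, wx, wy, wz, ...]. A call has 1 to 5 rows; each row shifts and turns the pose as measured when the row begins, along the tool's axes as they then stand; what a row does not reach is not made up. A row lasts 1/12 s, in which the tool goes at most 41.7 mm and 7.16 degrees, less where a joint would pass 70% of its speed; a pose out of reach is approached as far as the arm can. A call is refused whole if a number of a shift passes 41.7 or a number of a turn 7.16, either way. A call with a gripper value outside its range is refused whole. OPENING is the finger opening in mm, from 0 to 88.1, set as the call begins (- or left out, the last holds). The fingers move at their own pace and stop on an object; FORCE is the grip in N (left out, the last holds). Time passes only in rows, so rows that do not move let the fingers close. It gives the time, the measured TCP pose, the force and the opening at its end, in the units of the state.
- get_state(): the state, without advancing time (a new reading comes with each control period).
- snapshot(name): name is "side" or "top" or "wrist"; returns a dict with "color" (400x640x3 uint8, red, green, blue), "intrinsics" (3x3 intrinsics, pixels), "extrinsics" (4x4, takes a point from world to camera coordinates). Camera axes: x right, y down, z forward; pixel columns grow to the right and rows downward; lengths in m; the calibration is good to about 2 mm. A picture is of the moment at which its call begins. There is no depth.
- finish_job(): hands the job in, once; it reports no verdict.
Trained networks look in the newest picture that a camera, given by its name, has taken for a name from the list of things; names that differ only in an ending like _2 or _b are one class to them, and where a whole thing is asked for, a point or a joint stands for the part that bears it (a point fixed in the world has none). Each returns a list of dicts, best first, with "score" (0 to 1); they miss things now and then, are a little off and sometimes report something else, mostly with a low value. They report only what shows in the picture. A call takes as long as a camera call.
- find_in(thing, camera): "xy" ([column, row] in pixels, amid what is visible of it).
The state is a dict: "clock": time; "q": joint angles; "qd": joint speeds; "joint_torque": joint torques, N m; "tool_pos": TCP position; "eef_rot": TCP orientation; "contact_force": force on the tool from outside, world axes, zero at the start; "moment": the same for the moment, N m; "opening": opening from 0.0 (shut) to 1.0 (fully open).
Only numpy, scipy, OpenCV 4.12 (cv2) and the standard library are available. Lean on these libraries where they do the work, as an engineer would, in place of code of your own. Each camera call takes 0.05 s, during which the arm holds its last target.

## Task

Help me change the dust blower's inlet over from finger guard to hose: lift the arched wire guard off the blower by its handle and hang it astride the bar of the parts rail, one leg each side, clear of your hand. Then take the hose adaptor by its spigot and hold it level about a centimetre above the blower's inlet flange, its four holes straight over the four threaded holes (either way round), never letting it touch the blower. Finish while still holding it there, quite still, so that I can start the screws; leave the dish of screws, the jar and the tape where they are.

Things in the scene. Friction and masses are not known exactly. Their poses are not given: they have to be found in the camera images.
- blower_inlet (a point): Centre of the flat top face of the inlet flange of the bench dust blower (fixed; squat green drum on a dark base with a black terminal box on its front and a square outlet on its front left). The flange is a pale bare-metal plate, 140 (x) x 104 (y) mm, its top 90 mm above the bench, with a round 70 mm inlet in the middle. x, y along its sides, z up.
- blower_tap0 (a point): Mouth of threaded hole 0 (6 mm) in the blower's flange, at (+58, +40) mm from the flange centre along the flange's x, y; z up.
- blower_tap1 (a point): Mouth of threaded hole 1 (6 mm) in the blower's flange, at (+58, -40) mm from the flange centre along the flange's x, y; z up.
- blower_tap2 (a point): Mouth of threaded hole 2 (6 mm) in the blower's flange, at (-58, -40) mm from the flange centre along the flange's x, y; z up.
- blower_tap3 (a point): Mouth of threaded hole 3 (6 mm) in the blower's flange, at (-58, +40) mm from the flange centre along the flange's x, y; z up.
- guard_handle (a point): Middle of the black pull handle of the loose wire finger guard: a level bar 12 mm thick (x), 52 mm long (y), 14 mm high, to be gripped across its thickness; 20 mm clear below it to the strap on top of the arch. The guard is a steel-wire tunnel, 140 g, 88 mm long (its y), arched over x: 94 mm wide over the feet, 68 mm clear inside, open at both ends and below; underside of its feet 85 mm below this point. It starts standing on the blower's flange over the inlet. z up.
- guard_arch (a point): Underside of the top of the guard's arch, half-way along its length, 33 mm below the handle's middle; it rests on the bar when hung. Axes as guard_handle. Height of the inside from here to the feet: 52 mm.
- rail_bar (a point): Middle of the bar of the parts rail (fixed steel stand: dark base plate 110 x 230 mm, two posts 190 mm apart), 144 mm above the bench, at the centre of the bar's section. The bar is round, 12 mm, and runs along y; black rubber collars (15 mm across) over the posts; nothing stands higher. x across the bar, z up. The rail may stand to the left or right of the blower, the adaptor on the other side.
- adaptor_spigot (a point): Middle of the spigot of the loose hose adaptor, half-way up: a round black tube, 46 mm outside diameter, 60 mm high, open at the top, upright in the middle of a pale bare-metal plate 140 (x) x 104 (y) x 5 mm. The plate's underside is 35 mm below this point, the spigot's top 30 mm above it. 280 g. It starts flat on the bench, spigot up. z up.
- adaptor_hole0 (a point): Underside centre of through hole 0 (9 mm) of the adaptor plate, at (+58, +40) mm from the plate's centre along its x, y, the same pattern as the threaded holes; half a turn also fits.
- adaptor_hole1 (a point): Underside centre of through hole 1 (9 mm) of the adaptor plate, at (+58, -40) mm from the plate's centre along its x, y, the same pattern as the threaded holes; half a turn also fits.
- adaptor_hole2 (a point): Underside centre of through hole 2 (9 mm) of the adaptor plate, at (-58, -40) mm from the plate's centre along its x, y, the same pattern as the threaded holes; half a turn also fits.
- adaptor_hole3 (a point): Underside centre of through hole 3 (9 mm) of the adaptor plate, at (-58, +40) mm from the plate's centre along its x, y, the same pattern as the threaded holes; half a turn also fits.
- guard: The wire finger guard as a whole; origin midway between its feet, level with their underside.
- adaptor: The hose adaptor as a whole; origin at the centre of the plate's underside.
- blower: The dust blower; origin on the bench under the centre of its inlet, 90 mm below blower_inlet.
- rail: The parts rail; origin on the bench under the middle of the bar.
- screw_dish: Bystander: round steel dish, 80 mm across, 12 mm high, with four dark screws; origin under its centre.
- white_jar: Bystander: white screw-lid jar with a black lid, 55 mm across, 68 mm high; origin under its centre.
- tape: Bystander: roll of black tape lying flat, 62 x 59 x 19 mm; origin under its centre.

How it is judged:
On the way, in this order (a step that is already met when the one before it is completed fails the run):
1. the guard hangs astride the rail's bar, let go (x of guard_arch in the frame of rail_bar between -0.012 and 0.012 m and y of guard_arch in the frame of rail_bar between -0.055 and 0.055 m and z of guard_arch in the frame of rail_bar between 0 and 0.012 m and angle between guard_arch's own z axis and vertical below 0.35 rad and contact force between guard and rail above 0.3 N and contact force between guard and the fingers below 0.05 N), for 0.3 s.
2. the adaptor is picked up off the bench (height (world z) of adaptor_spigot above 0.07 m and contact force between adaptor and the fingers above 1 N), for 0.2 s.
At the end, for the whole second after the job is handed in: Guard astride the bar, arch within 12 mm across and 55 mm along it, upright within 20 deg, untouched. Adaptor gripped, still, level within 4 deg, underside 4 to 18 mm above the flange, not touching the blower, each of its four holes within 3 mm sideways of a threaded hole, either way round (all of step 1 and linear speed of guard below 0.05 m/s and ((horizontal distance between adaptor_hole0 and blower_tap0 below 0.003 m and horizontal distance between adaptor_hole1 and blower_tap1 below 0.003 m and horizontal distance between adaptor_hole2 and blower_tap2 below 0.003 m and horizontal distance between adaptor_hole3 and blower_tap3 below 0.003 m) or (horizontal distance between adaptor_hole0 and blower_tap2 below 0.003 m and horizontal distance between adaptor_hole1 and blower_tap3 below 0.003 m and horizontal distance between adaptor_hole2 and blower_tap0 below 0.003 m and horizontal distance between adaptor_hole3 and blower_tap1 below 0.003 m)) and z of adaptor in the frame of blower_inlet between 0.004 and 0.018 m and angle between adaptor's own z axis and vertical below 0.07 rad and linear speed of adaptor below 0.02 m/s and angular speed of adaptor below 0.2 rad/s and contact force between adaptor and the fingers above 1 N and contact force between adaptor and blower below 0.05 N); the arm keeps its last pose, push and grip.
It fails at once if the adaptor touches the blower (contact force between adaptor and blower above 0.5 N).
It fails at once if the screw dish, jar or tape is pushed away or tipped (distance of any of screw_dish, white_jar, tape from where it was at the start of the episode above 0.015 m or angle between any of screw_dish, white_jar, tape's own z axis and vertical above 0.3 rad).
It also fails if it takes over 61 s, if anything falls off the work surface, if the arm or the gripper's body presses on something with over 40 N, if the wrist force passes 120 N, or if a joint passes its speed limit or range.

## Working session

There is one attempt and no reset: what is moved stays moved. The work goes in short steps, Python scripts to look and compute and a shell command to move; the robot and the scene stay as the last step left them, time stands still between calls to the robot, and variables do not carry over. Pictures are saved under pics/ and viewed, and the job is handed in when it is done.

```bash
ls; mkdir -p pics
python3 - <<'E'
from plant import get_state, snapshot, find_in
import cv2
s=get_state();print(s)
for c in("side","top"):
    d=snapshot(c);cv2.imwrite(f"pics/{c}0.png",d["color"][:,:,::-1]);print(c,d["intrinsics"],d["extrinsics"])
    for n in("blower_inlet","blower_tap0","blower_tap1","blower_tap2","blower_tap3","guard_handle","guard_arch","rail_bar","adaptor_spigot","adaptor_hole0","adaptor_hole1","screw_dish","white_jar","tape"):
        print(n,[(r["xy"],round(r["score"],2)) for r in find_in(n,c)][:4])
E
```

```text
pics
{'clock': 0.0, 'q': array([ 1.16577899,  0.69000525, -0.19451846,  1.56634306,  0.15731003,
        0.90245382, -0.21507727]), 'qd': array([-0.00104544, -0.00182687,  0.00081484,  0.00133755,  0.00064692,
        0.00082551,  0.00061282]), 'joint_torque': array([ 4.05409546e-04, -5.27558720e+01, -1.26720652e+00, -1.53427488e+01,
       -5.27737022e-02,  6.60275124e-03,  2.00874315e-04]), 'tool_pos': array([ 0.26523671, -0.56524136,  0.23789711]), 'eef_rot': array([ 9.76013223e-01,  2.17709357e-01, -2.59845061e-04, -8.70363462e-04]), 'contact_force': array([-0.75769977, -0.28879946,  0.93583637]), 'moment': array([ 0.05430823, -0.05555539,  0.06069094]), 'opening': 1.0021531428722215}
side [[474.82925299   0.         322.60660394]
 [  0.         474.82925299 199.64175145]
 [  0.           0.           1.        ]] [[ 9.98899568e-01  3.95622431e-02 -2.51889400e-02 -5.32612566e-01]
 [-4.29310868e-04 -5.29336820e-01 -8.48411661e-01  1.28323193e-01]
 [-4.68985018e-02  8.47488855e-01 -5.28737337e-01  1.40304329e+00]
 [ 0.00000000e+00  0.00000000e+00  0.00000000e+00  1.00000000e+00]]
b
[... 870 characters left out ...]
911  0.05313884 -0.9421688   1.48528117]
 [ 0.          0.          0.          1.        ]]
blower_inlet [([310.6, 229.9], 0.75)]
blower_tap0 [([311.4, 227.1], 0.89)]
blower_tap1 [([311.4, 227.1], 0.89)]
blower_tap2 [([311.4, 227.1], 0.89)]
blower_tap3 [([311.4, 227.1], 0.89)]
guard_handle [([318.2, 214.8], 0.96), ([404.8, 246.3], 0.65)]
guard_arch [([316.1, 217.5], 0.87)]
rail_bar [([226.8, 209.4], 0.65), ([316.5, 218.0], 0.17)]
adaptor_spigot [([309.3, 227.3], 0.56), ([408.1, 243.5], 0.55)]
adaptor_hole0 [([404.1, 246.5], 0.61)]
adaptor_hole1 [([404.1, 246.5], 0.61)]
screw_dish [([317.2, 183.9], 0.67)]
white_jar [([337.3, 180.2], 0.64)]
tape [([359.8, 194.6], 0.74), ([314.4, 227.3], 0.7)]
```

View pics/side0.png

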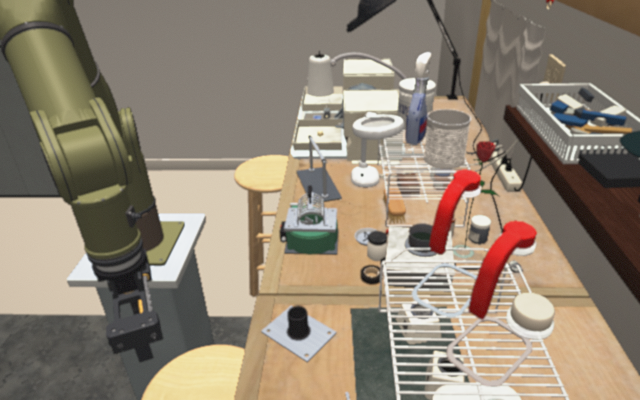

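View pics/top0.png

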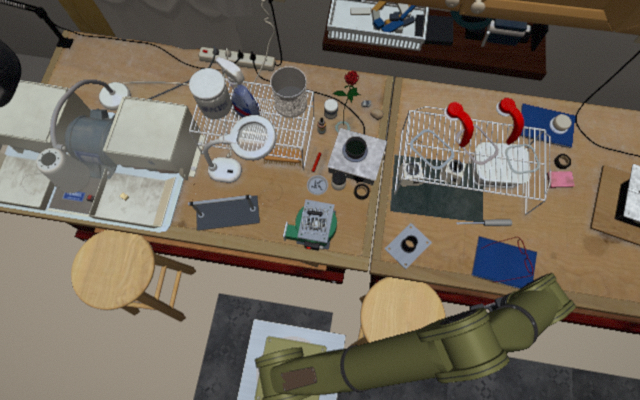

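The side view shows the blower with the guard at about (312,220), the rail behind it at (320,170) and the adaptor at (298,330). In the top view these are at (318,220), (227,212) and (409,243). I'll zoom in for precise pixels.

```bash
cat > h.py <<'E'
import numpy as np,cv2
from plant import get_state,snapshot,find_in
def ray(d,uv,z):
    K=d["intrinsics"];E=d["extrinsics"];R=E[:3,:3];t=E[:3,3]
    c=-R.T@t; v=R.T@np.linalg.inv(K)@np.array([uv[0],uv[1],1.]); return c+v*(z-c[2])/v[2]
def proj(d,p):
    K=d["intrinsics"];E=d["extrinsics"];q=K@(E[:3,:3]@np.asarray(p,float)+E[:3,3]);return q[:2]/q[2]
def tri(obs):
    A=[];b=[]
    for d,uv in obs:
        K=d["intrinsics"];E=d["extrinsics"];P=K@E[:3]
        for i in(0,1):
            r=uv[i]*P[2]-P[i];A.append(r[:3]);b.append(-r[3])
    x,res,_,_=np.linalg.lstsq(np.array(A),np.array(b),rcond=None);return x
def crop(d,x0,y0,x1,y1,s,name):
    im=cv2.resize(d["color"][y0:y1,x0:x1,::-1],None,fx=s,fy=s,interpolation=cv2.INTER_CUBIC);cv2.imwrite("pics/"+name,im)
E
python3 - <<'E'
from h import *
import pickle
ds={c:snapshot(c) for c in("side","top")};pickle.dump(ds,open("d0.pkl","wb"))
t=ds["top"];s=ds["side"]
crop(t,180,170,380,270,4,"t_a.png");crop(t,370,200,450,290,6,"t_b.png")
crop(s,260,120,400,260,4,"s_a.png");crop(s,250,290,350,365,6,"s_b.png")
print("adaptor",ray(t,(409,243),0.03),ray(s,(298,325),.03))
print("handle",ray(t,(318,215),.175),tri([(t,(318.2,214.8)),(s,(314.2,204.2))]))
print("rail",ray(t,(226.8,209.4),.144),ray(s,(318.9,178.3),.144))
print("dish",ray(t,(317.2,183.9),0),"jar",ray(t,(337,180),.03),"tape",ray(t,(359.8,194.6),.01))
E
```

```text
adaptor [ 0.49293512 -0.335883    0.03      ] [ 0.49176002 -0.34189879  0.03      ]
handle [ 0.49744619 -0.00713222  0.175     ] [ 0.511973   -0.00498304  0.13843583]
rail [0.47609297 0.30246643 0.144     ] [0.52058484 0.1312386  0.144     ]
dish [0.67402101 0.02631803 0.        ] jar [ 0.6899519  -0.04626717  0.03      ] tape [ 0.65385537 -0.13890097  0.01      ]
```

Run:
```python
import cv2,numpy as np
a=[cv2.imread(f"pics/{n}.png") for n in("t_a","s_a","t_b","s_b")]
print([x.shape for x in a])
```

```text
[(400, 800, 3), (560, 560, 3), (540, 480, 3), (450, 600, 3)]
```

View pics/t_a.png

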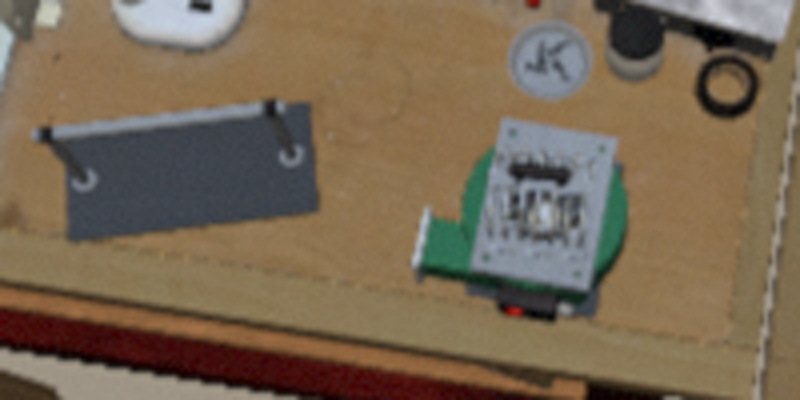

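View pics/s_a.png

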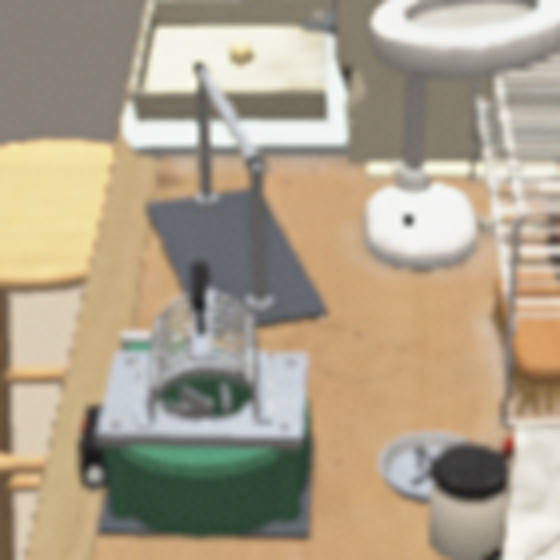

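View pics/t_b.png

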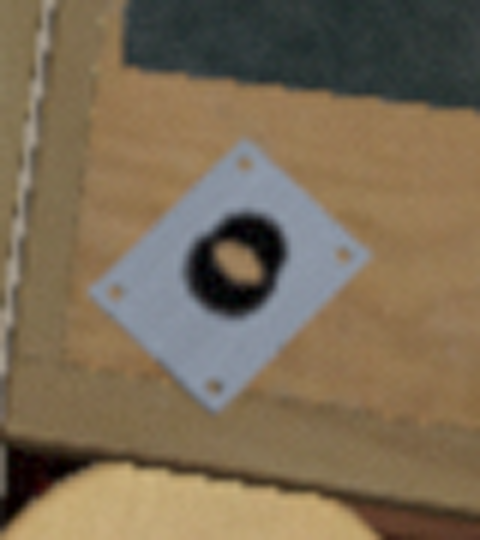

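View pics/s_b.png

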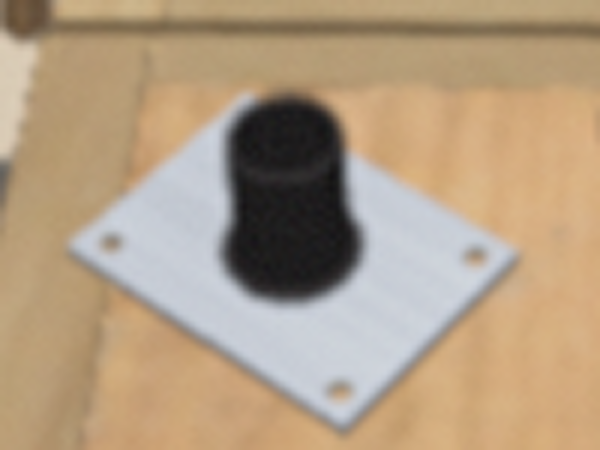

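The crops show these pixels:
- **Flange:** four tapped holes, at t_a (512,132), (610,153), (577,273) and (487,257).
- **Guard:** handle from (513,168) to (570,175).
- **Rail:** bar ends at (43,134) and (270,107).
- **Adaptor:** holes at t_b (245,162), (345,254), (214,387) and (116,291).

Next I compute poses from both views.

```bash
cat >> h.py <<'E'
def cp(U,V,s,x0,y0): return ((U+.5)/s-.5+x0,(V+.5)/s-.5+y0)
def fit(pat,pts):
    pat=np.array(pat);pts=np.array(pts)[:,:2];a=pat-pat.mean(0);b=pts-pts.mean(0)
    th=np.arctan2((a[:,0]*b[:,1]-a[:,1]*b[:,0]).sum(),(a*b).sum());R=np.array([[np.cos(th),-np.sin(th)],[np.sin(th),np.cos(th)]])
    c=pts.mean(0)-R@pat.mean(0); return c,np.degrees(th),np.linalg.norm((pat@R.T+c)-pts,axis=1)*1000
E
python3 - <<'E'
from h import *
import pickle
ds=pickle.load(open("d0.pkl","rb"));t=ds["top"];s=ds["side"]
ta=lambda U,V:cp(U,V,4,180,170);tb=lambda U,V:cp(U,V,6,370,200);sa=lambda U,V:cp(U,V,4,260,120);sb=lambda U,V:cp(U,V,6,250,290)
P=[ray(t,ta(*u),.09) for u in((512,132),(610,153),(577,273),(487,257))]
print("blow top",np.round(P,4),fit([(.058,.04),(.058,-.04),(-.058,-.04),(-.058,.04)],P))
# flange corners side: (120,352),(307,355),(306,440),(100,435)
P=[ray(s,sa(*u),.09) for u in((307,353),(307,440),(100,437),(122,352))]
print("blow side corners",np.round(P,4),fit([(.07,.052),(.07,-.052),(-.07,-.052),(-.07,.052)],P))
P=[ray(t,tb(*u),.003) for u in((245,162),(345,254),(214,387),(116,291))]
print("adap top",np.round(P,4),fit([(.058,.04),(.058,-.04),(-.058,-.04),(-.058,.04)],P))
P=[ray(s,sb(*u),.003) for u in((476,256),(340,390),(111,242))]
print("adap side",np.round(P,4))
a,b=tri([(t,ta(43,134)),(s,sa(200,68))]),tri([(t,ta(270,107)),(s,sa(256,158))])
print("rail",a,b,(a+b)/2,np.linalg.norm(a-b))
for u in((43,134),(270,107)): print(ray(t,ta(*u),.144))
for u in((200,68),(256,158)): print(ray(s,sa(*u),.144))
print("handle",tri([(t,ta(541,172)),(s,sa(199,298))]),ray(t,ta(513,168),.175),ray(t,ta(570,175),.175),ray(s,sa(199,298),.175))
print("dish",ray(t,ta(549,60),.006),"jar",ray(t,ta(636,32),.068),"tape",ray(t,ta(727,86),.01))
E
```

```text
blow top [[ 0.5633  0.0414  0.09  ]
 [ 0.5582 -0.047   0.09  ]
 [ 0.4461 -0.0359  0.09  ]
 [ 0.4474  0.0429  0.09  ]] (array([5.03725814e-01, 3.70312496e-04]), np.float64(-2.8342434130154333), array([3.98588691, 4.76735708, 2.41366079, 0.48127627]))
blow side corners [[ 0.5732  0.0527  0.09  ]
 [ 0.5749 -0.0552  0.09  ]
 [ 0.4342 -0.0523  0.09  ]
 [ 0.4388  0.054   0.09  ]] (array([ 5.05266883e-01, -2.02328575e-04]), np.float64(-0.8375229440676741), array([3.39469723, 2.00539913, 1.18090437, 2.9802017 ]))
adap top [[ 0.563  -0.3392  0.003 ]
 [ 0.5153 -0.4045  0.003 ]
 [ 0.4214 -0.3346  0.003 ]
 [ 0.4699 -0.2705  0.003 ]] (array([ 0.49240208, -0.33720833]), np.float64(-36.559976100722366), array([0.47470314, 0.61983149, 0.62001791, 0.22356033]))
adap side [[ 0.5611 -0.3375  0.003 ]
 [ 0.5134 -0.4019  0.003 ]
 [ 0.42   -0.3327  0.003 ]]
rail [0.47563816 0.42889097 0.14503154] [0.53079978 0.2432243  0.15066883] [0.50321897 0.33605764 0.14785019] 0.19376970053320727
[0.47768563 0.42986708 0.144     ]
[0.53326584 0.24483183 0.144     ]
[0.47414087 0.42963034 0.144     ]
[0.52995047 0.25606518 0.144     ]
handle [0.50345991 0.00410944 0.16735744] [0.5034972  0.02784714 0.175     ] [ 0.5052364  -0.01964266  0.175     ] [ 0.50236937 -0.01041826  0.175     ]
dish [0.66857211 0.0266118  0.006     ] jar [ 0.6846952 -0.0517093  0.068    ] tape [ 0.66861346 -0.14285935  0.01      ]
```

```bash
cat >> h.py <<'E'
from scipy.spatial.transform import Rotation as Ro
def plan(pos,yaw,step=36,turn=6.5,rows=5):
    """prints up to `rows` suggested rows toward TCP pos (m), tool-x yaw (deg, tool down)"""
    s=get_state();p=np.array(s["tool_pos"]);R=Ro.from_quat(s["eef_rot"])
    x=R.apply([1,0,0]);cy=np.degrees(np.arctan2(x[1],x[0]))
    T=Ro.from_euler("z",yaw,degrees=True)*Ro.from_euler("x",180,degrees=True)
    dv=(R.inv()*T).as_rotvec(degrees=True);d=(np.array(pos)-p)*1000
    n=max(1,int(np.ceil(max(np.linalg.norm(d)/step,np.linalg.norm(dv)/turn))))
    print("t %.2f pos"%s["clock"],np.round(p,4),"yaw %.2f tilt %.2f"%(cy,np.degrees(np.arccos(-R.as_matrix()[2,2]))),"left mm",np.round(d,1),"dv",np.round(dv,1),"n",n,"F",np.round(s["contact_force"],1),"op %.3f"%s["opening"])
    out=[]
    for i in range(min(n,rows)):
        out+=[*(np.round(R.inv().apply(d/n),1)+0),*(np.round(dv/n,1)+0)]
        R=R*Ro.from_rotvec(dv/n,degrees=True)
    print([float(v) for v in out])
E
python3 -c "
from h import *
plan([.504,.004,.25],88)"
```

```text
t 1.60 pos [ 0.2655 -0.5658  0.2387] yaw 25.14 tilt 0.00 left mm [238.5 569.8  11.3] dv [  0.    0.  -62.9] n 18 F [-1.1  0.1 -0.1] op 1.005
[25.4, -23.0, -0.6, 0.0, 0.0, -3.5, 26.8, -21.4, -0.6, 0.0, 0.0, -3.5, 28.1, -19.8, -0.6, 0.0, 0.0, -3.5, 29.2, -18.0, -0.6, 0.0, 0.0, -3.5, 30.2, -16.2, -0.6, 0.0, 0.0, -3.5]
```

```bash
python3 -m creep '[25.4,-23,-0.6,0,0,-3.5,26.8,-21.4,-0.6,0,0,-3.5,28.1,-19.8,-0.6,0,0,-3.5,29.2,-18,-0.6,0,0,-3.5,30.2,-16.2,-0.6,0,0,-3.5]' 88; python3 -c "
from h import *
plan([.504,.004,.25],88)"
```

```text
clock: 2.02
tool_pos: [0.3282, -0.4118, 0.2403]
eef_rot: [0.932, 0.361, -0.002, 0.004]
contact_force: [1.1, -0.2, 0.8]
opening: 0.998
t 2.02 pos [ 0.3282 -0.4118  0.2403] yaw 42.36 tilt 0.52 left mm [175.8 415.8   9.7] dv [  0.1   0.5 -45.6] n 13 F [ 1.1 -0.2  0.8] op 0.998
[31.5, -14.5, -1.1, 0.0, 0.0, -3.5, 32.4, -12.6, -1.0, 0.0, 0.0, -3.5, 33.1, -10.6, -1.0, 0.0, 0.0, -3.5, 33.7, -8.5, -1.0, 0.0, 0.0, -3.5, 34.1, -6.4, -1.0, 0.0, 0.0, -3.5]
```

```bash
python3 -m creep '[31.5,-14.5,-1,0,0,-3.5,32.4,-12.6,-1,0,0,-3.5,33.1,-10.6,-1,0,0,-3.5,33.7,-8.5,-1,0,0,-3.5,34.1,-6.4,-1,0,0,-3.5]'; python3 -c "
from h import *
plan([.504,.004,.25],88)"
```

```text
clock: 2.43
tool_pos: [0.3972, -0.2444, 0.245]
eef_rot: [0.863, 0.505, -0.002, 0.005]
contact_force: [0.5, 0.2, 0.1]
opening: 0.999
t 2.43 pos [ 0.3972 -0.2444  0.245 ] yaw 60.63 tilt 0.63 left mm [106.8 248.4   5. ] dv [  0.2   0.6 -27.4] n 8 F [0.5 0.2 0.1] op 0.999
[33.6, -3.6, -1.0, 0.0, 0.1, -3.4, 33.8, -1.6, -0.9, 0.0, 0.1, -3.4, 33.8, 0.4, -0.9, 0.0, 0.1, -3.4, 33.7, 2.5, -0.8, 0.0, 0.1, -3.4, 33.5, 4.5, -0.8, 0.0, 0.1, -3.4]
```

```bash
python3 -m creep '[33.6,-3.6,-1,0,0.1,-3.4,33.8,-1.6,-1,0,0.1,-3.4,33.8,0.4,-1,0,0.1,-3.4,33.7,2.5,-1,0,0.1,-3.4,33.5,4.5,-1,0,0.1,-3.4]'; python3 -c "
from h import *
plan([.504,.004,.25],88)"
```

```text
clock: 2.85
tool_pos: [0.4659, -0.0807, 0.2505]
eef_rot: [0.774, 0.633, 0.001, 0.004]
contact_force: [0.4, -0.3, -1.3]
opening: 1.0
t 2.85 pos [ 0.4659 -0.0807  0.2505] yaw 78.50 tilt 0.47 left mm [38.1 84.7 -0.5] dv [ 0.4  0.2 -9.5] n 3 F [ 0.4 -0.3 -1.3] op 1.000
[30.2, 6.8, 0.1, 0.1, 0.1, -3.2, 29.8, 8.5, 0.1, 0.1, 0.1, -3.2, 29.3, 10.1, 0.1, 0.1, 0.1, -3.2]
```

```bash
python3 -m creep '[30.2,6.8,0,0.1,0.1,-3.2,29.8,8.5,0,0.1,0.1,-3.2,29.3,10.1,0,0.1,0.1,-3.2,0,0,0,0,0,0,0,0,0,0,0,0]'; python3 -c "
from h import *
import pickle
plan([.504,.004,.25],88)
d=snapshot('wrist');pickle.dump(d,open('w1.pkl','wb'));cv2.imwrite('pics/w1.png',d['color'][:,:,::-1])
print(find_in('guard_handle','wrist'),proj(d,[.504,.004,.175]))
for p in [(.058,.04),(.058,-.04),(-.058,-.04),(-.058,.04)]: print(proj(d,[.504+p[0],p[1],.09]))
"
```

```text
clock: 3.27
tool_pos: [0.5085, 0.0185, 0.2524]
eef_rot: [0.711, 0.704, 0.006, 0.0]
contact_force: [0.1, -1.0, 0.5]
opening: 0.998
t 3.27 pos [0.5085 0.0185 0.2524] yaw 89.43 tilt 0.70 left mm [ -4.5 -14.5  -2.4] dv [ 0.5 -0.5  1.4] n 1 F [ 0.1 -1.   0.5] op 0.998
[-14.6, -4.4, 2.2, 0.5, -0.5, 1.4]
[{'xy': [314.7, 199.7], 'score': 0.87}, {'xy': [300.8, 164.3], 'score': 0.35}] [313.53489888 226.67737386]
[372.6575708  158.06386175]
[369.65325157 231.91099653]
[261.27021767 233.37757314]
[255.55630084 159.50308077]
```

View pics/w1.png

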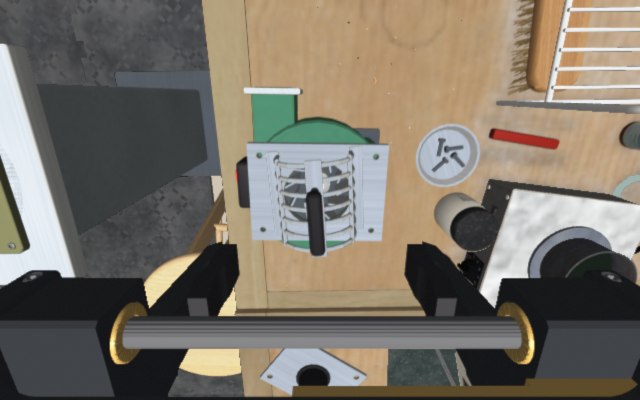

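The wrist view shows the flange's holes at (260,156), (376,155), (374,230) and (262,230), and the guard handle running from (315,192) to (318,252). I'll zoom in to refine these.

```bash
python3 -c "
from h import *
import pickle
d=pickle.load(open('w1.pkl','rb'));crop(d,240,130,400,265,5,'w1c.png')"
```

```text
(no output)
```

View pics/w1c.png

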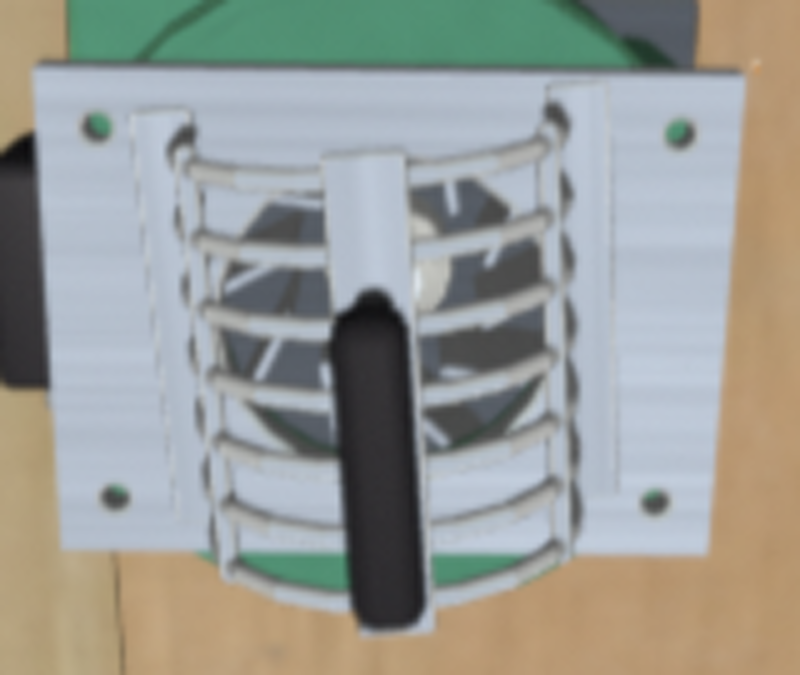

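The tapped holes read (97,126), (680,133), (655,501) and (115,496), and the handle's top face runs from (370,308) to (390,622).

Run:
```python
from h import *
import pickle
d=pickle.load(open('w1.pkl','rb'));f=lambda U,V:cp(U,V,5,240,130)
P=[ray(d,f(*u),.09) for u in((680,133),(655,501),(115,496),(97,126))]
print(np.round(P,4),fit([(.058,.04),(.058,-.04),(-.058,-.04),(-.058,.04)],P))
a,b=[ray(d,f(*u),.182) for u in((370,308),(390,622))];print(a,b,(a+b)/2,np.linalg.norm(a-b),np.degrees(np.arctan2(b[0]-a[0],a[1]-b[1])))
# stereo with top/side
ds=pickle.load(open("d0.pkl","rb"));t=ds["top"];s=ds["side"]
ta=lambda U,V:cp(U,V,4,180,170);sa=lambda U,V:cp(U,V,4,260,120)
print(tri([(d,f(380,465)),(t,ta(541,171)),(s,sa(199,298))]))
```

```text
[[ 0.5648  0.0418  0.09  ]
 [ 0.5629 -0.0375  0.09  ]
 [ 0.4478 -0.0347  0.09  ]
 [ 0.4497  0.0446  0.09  ]] (array([0.50632364, 0.0035576 ]), np.float64(-1.4063153534007462), array([0.53317869, 0.50553878, 0.52925117, 0.53071298]))
[0.50472577 0.03470675 0.182     ] [ 0.50686024 -0.01578897  0.182     ] [0.505793   0.00945889 0.182     ] 0.05054081615805069 2.4204794888785526
[0.50416685 0.00416261 0.16740574]
```

```bash
python3 -m creep '[-10,-3,10,0.5,-0.5,-2,-1.5,0,25,0,0,-0.5,0,0,20,0,0,0]'; python3 -c "
from h import *
plan([.5055,.006,.160],92)"
```

```text
clock: 3.62
tool_pos: [0.5074, 0.0017, 0.1997]
eef_rot: [0.698, 0.716, 0.002, 0.004]
contact_force: [0.4, -0.4, -0.7]
opening: 0.997
t 3.62 pos [0.5074 0.0017 0.1997] yaw 91.50 tilt 0.56 left mm [ -1.9   4.3 -39.7] dv [ 0.5  0.2 -0.5] n 2 F [ 0.4 -0.4 -0.7] op 0.997
[2.2, -1.1, 19.9, 0.3, 0.1, -0.2, 2.2, -1.0, 19.9, 0.3, 0.1, -0.2]
```

```bash
python3 -m creep '[2.2,-1,14,0.3,0.1,-0.2,2,-1,14,0.3,0.1,-0.2,0,0,5,0,0,0,0,0,0,0,0,0]'; python3 -c "
from h import *
plan([.5055,.006,.160],92)
d=snapshot('wrist');crop(d,200,150,440,400,3,'w2.png')"
```

```text
clock: 3.95
tool_pos: [0.5011, -0.0031, 0.1623]
eef_rot: [0.7, 0.714, -0.006, -0.001]
contact_force: [-1.0, -0.3, -0.2]
opening: 0.997
t 3.95 pos [ 0.5011 -0.0031  0.1623] yaw 91.19 tilt 0.65 left mm [ 4.4  9.1 -2.3] dv [-0.6  0.3 -0.8] n 1 F [-1.  -0.3 -0.2] op 0.997
[9.0, 4.6, 2.2, -0.6, 0.3, -0.8]
```

View pics/w2.png

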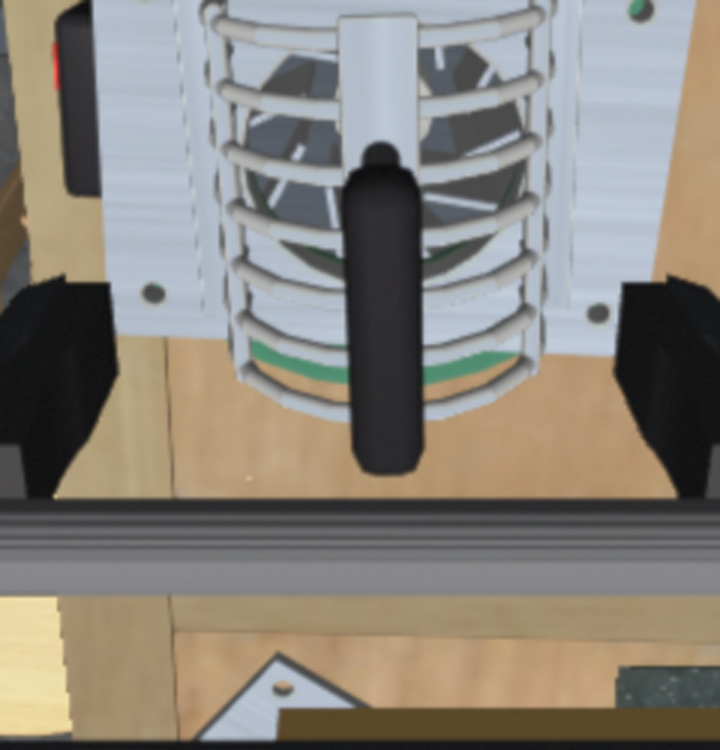

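The jaws straddle the black handle, which is slightly off-centre at col 383 against a jaw centre of about 366. The fingers sit toward the near end, so I shift about 8 mm along tool x and then close.

```bash
python3 -m creep '[7,4,1.5,-0.6,0.3,-0.8,0,0,0,0,0,0]'; python3 -c "
from h import *
plan([.5055,.006,.160],92)"
```

```text
clock: 4.17
tool_pos: [0.5061, 0.0032, 0.1624]
eef_rot: [0.695, 0.719, 0.001, 0.002]
contact_force: [0.8, -0.3, 0.6]
opening: 0.997
t 4.17 pos [0.5061 0.0032 0.1624] yaw 91.89 tilt 0.24 left mm [-0.6  2.8 -2.4] dv [ 0.2  0.  -0.1] n 1 F [ 0.8 -0.3  0.6] op 0.997
[2.9, -0.5, 2.3, 0.2, 0.0, -0.1]
```

```bash
python3 -m creep '[2.5,0,2,0.2,0,0,0,0,0,0,0,0,0,0,0,0,0,0,0,0,0,0,0,0,0,0,0,0,0,0]' 0 25;python3 -m creep '[0,0,0,0,0,0,0,0,0,0,0,0,0,0,0,0,0,0]'; python3 -c "
from h import *
plan([.5055,.006,.160],92)"
```

```text
clock: 4.58
tool_pos: [0.5077, 0.0065, 0.1625]
eef_rot: [0.695, 0.719, 0.002, 0.002]
contact_force: [-0.8, 0.3, -0.5]
opening: 0.646
clock: 4.83
tool_pos: [0.5078, 0.0065, 0.1627]
eef_rot: [0.695, 0.719, 0.002, 0.002]
contact_force: [-0.1, -0.8, 0.4]
opening: 0.42
t 4.83 pos [0.5078 0.0065 0.1627] yaw 91.92 tilt 0.34 left mm [-2.3 -0.5 -2.7] dv [ 0.3  0.  -0.1] n 1 F [-0.1 -0.8  0.4] op 0.420
[-0.4, -2.3, 2.7, 0.3, 0.0, -0.1]
```

```bash
python3 -m creep '[0,-1,1.5,0,0,0,0,0,0,0,0,0,0,0,0,0,0,0,0,0,0,0,0,0,0,0,0,0,0,0]';python3 -m creep '[0,0,0,0,0,0,0,0,0,0,0,0,0,0,0,0,0,0]'; python3 -c "
from h import *
plan([.5055,.006,.160],92)"
```

```text
clock: 5.25
tool_pos: [0.5058, 0.0062, 0.1607]
eef_rot: [0.695, 0.719, 0.001, 0.002]
contact_force: [-0.3, 0.3, -1.3]
opening: 0.13
clock: 5.5
tool_pos: [0.5056, 0.0061, 0.1606]
eef_rot: [0.695, 0.719, 0.001, 0.002]
contact_force: [0.4, -0.1, 0.2]
opening: 0.132
t 5.50 pos [0.5056 0.0061 0.1606] yaw 91.91 tilt 0.20 left mm [-0.1 -0.1 -0.6] dv [ 0.2  0.1 -0.1] n 1 F [ 0.4 -0.1  0.2] op 0.132
[-0.1, -0.1, 0.6, 0.2, 0.1, -0.1]
```

The opening of 11.6 mm matches the 12 mm handle. Lifting.

```bash
python3 -m creep '[0,0,-15,0,0,0,0,0,-30,0,0,0,0,0,-35,0,0,0,0,0,-30,0,0,0,0,0,0,0,0,0]';python3 -c "
from h import *
plan([.5055,.337,.265],106.7,step=30)
ds=[snapshot(c) for c in('side','top')]
crop(ds[0],260,120,400,260,4,'s3.png');crop(ds[1],180,150,380,270,4,'t3.png')
import pickle;pickle.dump(ds,open('d3.pkl','wb'))"
```

```text
clock: 5.92
tool_pos: [0.5038, 0.0064, 0.2725]
eef_rot: [0.695, 0.719, -0.002, -0.001]
contact_force: [1.5, 0.1, -0.8]
opening: 0.131
t 5.92 pos [0.5038 0.0064 0.2725] yaw 91.99 tilt 0.22 left mm [  1.7 330.6  -7.5] dv [ -0.2  -0.  -14.7] n 12 F [ 1.5  0.1 -0.8] op 0.131
[27.5, 1.1, 0.6, 0.0, 0.0, -1.2, 27.5, 1.7, 0.6, 0.0, 0.0, -1.2, 27.5, 2.3, 0.6, 0.0, 0.0, -1.2, 27.4, 2.9, 0.6, 0.0, 0.0, -1.2, 27.3, 3.5, 0.6, 0.0, 0.0, -1.2]
```

View pics/s3.png

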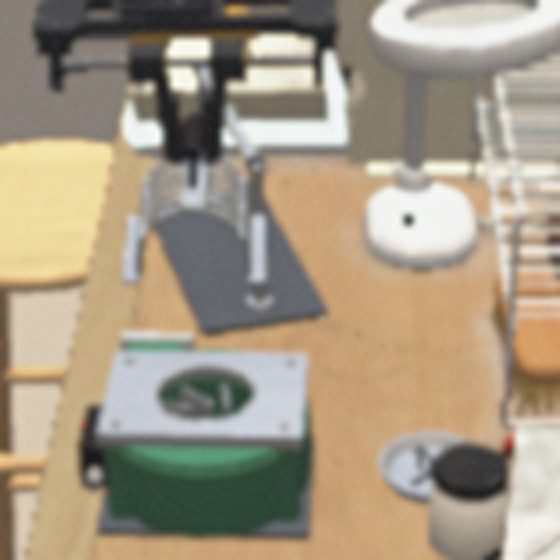

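View pics/t3.png

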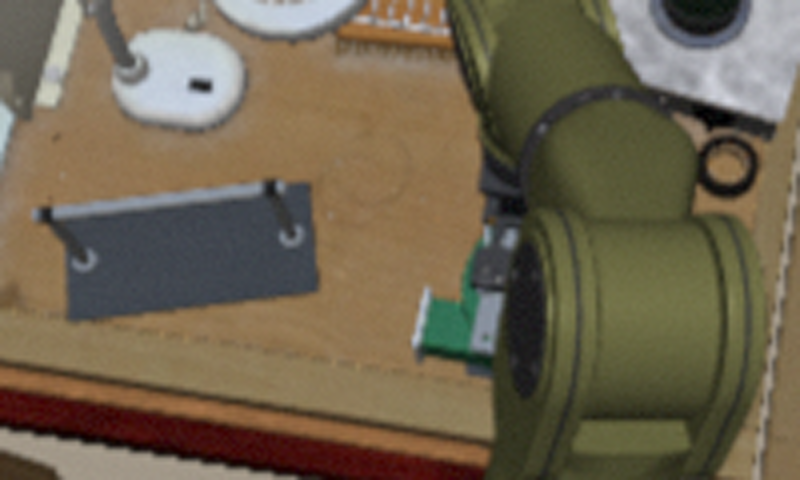

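The guard is clear of the blower in the jaws and upright. Before traversing I check the white lamp's clearance.

```bash
python3 -c "
from h import *
import pickle
s,t=pickle.load(open('d3.pkl','rb'))
print('ring',tri([(t,(248,138)),(s,(378,127))]),'base',ray(t,(225,169),.01),ray(s,(365,175),.01),'nearest ring',tri([(t,(240,155)),(s,(355,127))]))
# side flange holes after guard removal
f=lambda U,V:cp(U,V,4,260,120)
P=[ray(s,f(*u),.09) for u in((293,365),(289,426),(115,426),(128,365))]
print(np.round(P,4),fit([(.058,.04),(.058,-.04),(-.058,-.04),(-.058,.04)],P))
"
```

```text
ring [0.69986688 0.2623406  0.25062935] base [0.67259771 0.38317905 0.01      ] [0.66975777 0.39241222 0.01      ] nearest ring [0.6323761  0.27461158 0.24746048]
[[ 0.5635  0.0369  0.09  ]
 [ 0.5623 -0.0389  0.09  ]
 [ 0.4431 -0.0393  0.09  ]
 [ 0.4448  0.0368  0.09  ]] (array([ 0.50342434, -0.00111777]), np.float64(-0.22486574392804928), array([2.55531663, 2.7098446 , 2.68109442, 2.46438927]))
```

```bash
python3 -m creep '[28,2,0,0,0,-1.2,28,3,0,0,0,-1.2,28,4,0,0,0,-1.2,28,4,0,0,0,-1.2,28,4,0,0,0,-1.2]';python3 -c "
from h import *
plan([.504,.340,.270],107,step=30)"
```

```text
clock: 6.43
tool_pos: [0.5043, 0.1382, 0.2581]
eef_rot: [0.661, 0.75, -0.014, -0.005]
contact_force: [1.2, -0.2, -2.0]
opening: 0.13
t 6.43 pos [0.5043 0.1382 0.2581] yaw 97.22 tilt 1.74 left mm [ -0.3 201.8  11.9] dv [-1.7  0.5 -9.8] n 7 F [ 1.2 -0.2 -2. ] op 0.130
[28.6, 3.5, -2.1, -0.2, 0.1, -1.4, 28.5, 4.2, -2.1, -0.2, 0.1, -1.4, 28.4, 4.9, -2.0, -0.2, 0.1, -1.4, 28.3, 5.6, -2.0, -0.2, 0.1, -1.4, 28.1, 6.3, -1.9, -0.2, 0.1, -1.4]
```

```bash
python3 -m creep '[28,3.5,-4,-0.5,0.1,-1.4,28,4.2,-4,-0.5,0.1,-1.4,28,5,-4,-0.4,0.1,-1.4,28,5.6,-4,-0.4,0.1,-1.4,28,6.3,-4,-0.2,0.1,-1.4]';python3 -c "
from h import *
plan([.504,.340,.270],107,step=30)"
```

```text
clock: 6.85
tool_pos: [0.4985, 0.2829, 0.2644]
eef_rot: [0.612, 0.791, -0.008, -0.001]
contact_force: [0.5, 0.3, -1.8]
opening: 0.132
t 6.85 pos [0.4985 0.2829 0.2644] yaw 104.58 tilt 0.93 left mm [ 5.5 57.1  5.6] dv [-0.8  0.5 -2.4] n 2 F [ 0.5  0.3 -1.8] op 0.132
[26.9, 9.8, -3.2, -0.4, 0.2, -1.2, 26.7, 10.4, -3.0, -0.4, 0.2, -1.2]
```

```bash
python3 -m creep '[24,9,-3,-0.4,0.2,-1.2,20,9,-2,-0.4,0.2,-1.2,5,2,0,0,0,0,0,0,0,0,0,0,0,0,0,0,0,0]';python3 -c "
from h import *
plan([.504,.340,.270],107,step=30)
ds={c:snapshot(c) for c in('side','top','wrist')}
import pickle;pickle.dump(ds,open('d4.pkl','wb'))
plan([.504,.340,.270],107,step=30)
crop(ds['side'],260,100,400,220,5,'s4.png');crop(ds['wrist'],0,0,640,400,1,'w4.png')
crop(ds['top'],170,150,330,270,5,'t4.png')
"
```

```text
clock: 7.27
tool_pos: [0.4981, 0.3424, 0.2588]
eef_rot: [0.589, 0.808, -0.007, -0.003]
contact_force: [0.3, -0.9, -1.9]
opening: 0.133
t 7.27 pos [0.4981 0.3424 0.2588] yaw 107.78 tilt 0.84 left mm [ 5.9 -2.4 11.2] dv [-0.8  0.2  0.8] n 1 F [ 0.3 -0.9 -1.9] op 0.133
[-4.2, 4.7, -11.3, -0.8, 0.2, 0.8]
t 7.42 pos [0.499  0.3412 0.2596] yaw 107.65 tilt 0.78 left mm [ 5.  -1.2 10.4] dv [-0.8  0.2  0.7] n 1 F [-0.3 -0.1 -1.5] op 0.129
[-2.7, 4.2, -10.4, -0.8, 0.2, 0.7]
```

View pics/s4.png

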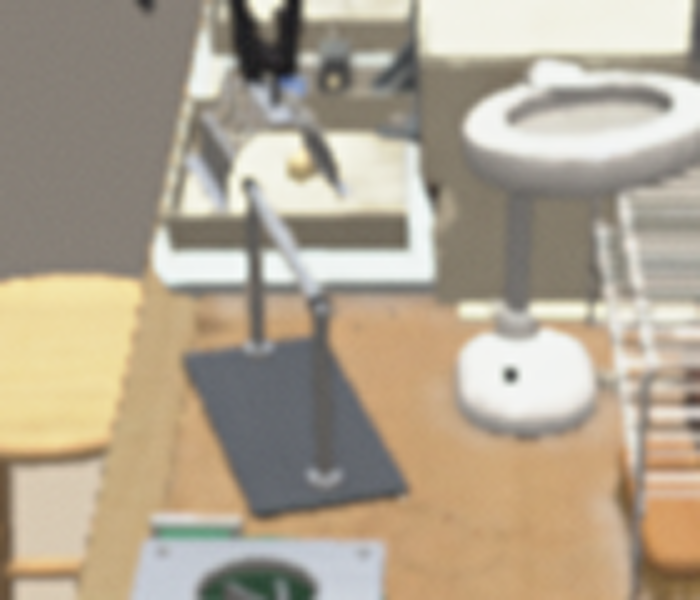

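View pics/w4.png

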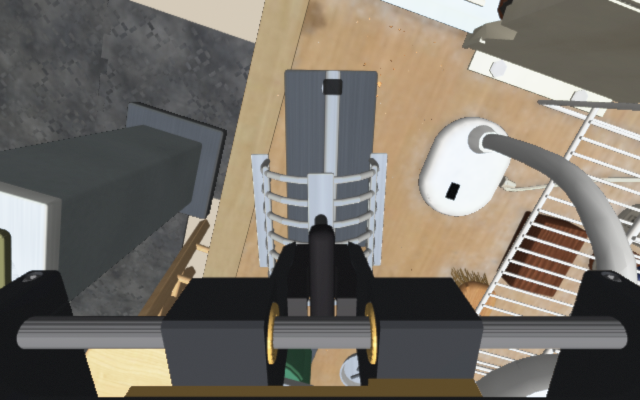

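View pics/t4.png

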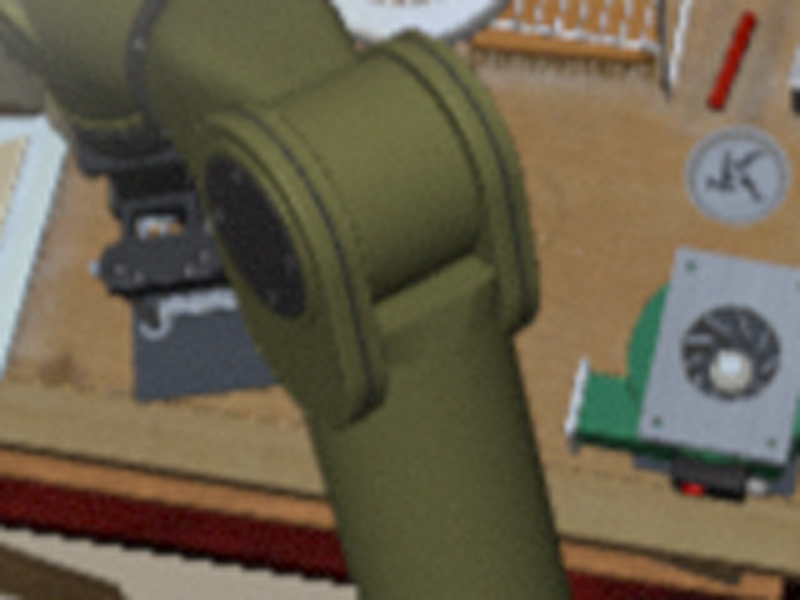

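In the wrist view the guard hangs straight with its legs either side of the bar; the bar runs from (332,168) to the far collar at (333,86). Computing the bar line from this.

```bash
python3 -c "
from h import *
import pickle
ds=pickle.load(open('d4.pkl','rb'));d=ds['wrist'];crop(d,240,60,400,260,4,'w4c.png')
print(ray(d,(333,86),.144),ray(d,(331.5,165),.144),proj(d,[.505,.338,.144]),proj(d,[.498,.342,.177]))
t=ds['top'];f=lambda U,V:cp(U,V,5,170,150)
P=[ray(t,f(*u),.09) for u in((692,266),(771,442),(657,423))]
print(np.round(P,4))
"
```

```text
[0.48029938 0.42637634 0.144     ] [0.498823   0.36642295 0.144     ] [328.02969334 197.49633123] [321.18610398 204.08238352]
[[ 0.5628  0.04    0.09  ]
 [ 0.4456 -0.0357  0.09  ]
 [ 0.446   0.044   0.09  ]]
```

View pics/w4c.png

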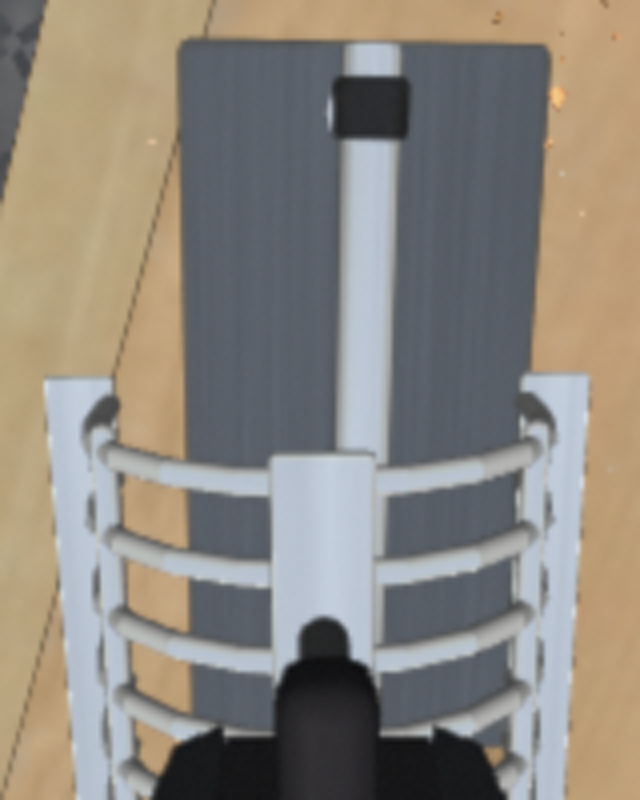

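```bash
python3 -m creep '[-3,6,0,-0.6,0.2,0.6,0,1,10,0,0,0,0,0,20,0,0,0,0,0,0,0,0,0]';python3 -c "
from h import *
plan([.506,.340,.172],107,step=20)"
```

```text
clock: 7.75
tool_pos: [0.5101, 0.3354, 0.2287]
eef_rot: [0.598, 0.802, -0.0, 0.001]
contact_force: [0.2, -0.6, -3.0]
opening: 0.13
t 7.75 pos [0.5101 0.3354 0.2287] yaw 106.56 tilt 0.14 left mm [ -4.1   4.6 -56.7] dv [ 0.1  0.1 -0.4] n 3 F [ 0.2 -0.6 -3. ] op 0.130
[1.9, -0.9, 18.9, 0.0, 0.0, -0.1, 1.9, -0.9, 18.9, 0.0, 0.0, -0.1, 1.9, -0.9, 18.9, 0.0, 0.0, -0.1]
```

```bash
python3 -m creep '[2,-1,12,0,0,0,1,-1,12,0,0,0,0,0,10,0,0,0,0,0,0,0,0,0]';python3 -c "
from h import *
plan([.506,.340,.172],107,step=20)
ds={c:snapshot(c) for c in('side','wrist')}
crop(ds['side'],270,90,390,200,5,'s5.png');crop(ds['wrist'],220,60,420,290,3,'w5.png')
"
```

```text
clock: 8.08
tool_pos: [0.5094, 0.3347, 0.1936]
eef_rot: [0.6, 0.8, -0.0, 0.002]
contact_force: [-0.3, -0.6, -1.8]
opening: 0.132
t 8.08 pos [0.5094 0.3347 0.1936] yaw 106.27 tilt 0.26 left mm [ -3.4   5.3 -21.6] dv [ 0.1  0.2 -0.7] n 2 F [-0.3 -0.6 -1.8] op 0.132
[3.1, -0.9, 10.8, 0.1, 0.1, -0.4, 3.1, -0.9, 10.8, 0.1, 0.1, -0.4]
```

View pics/s5.png

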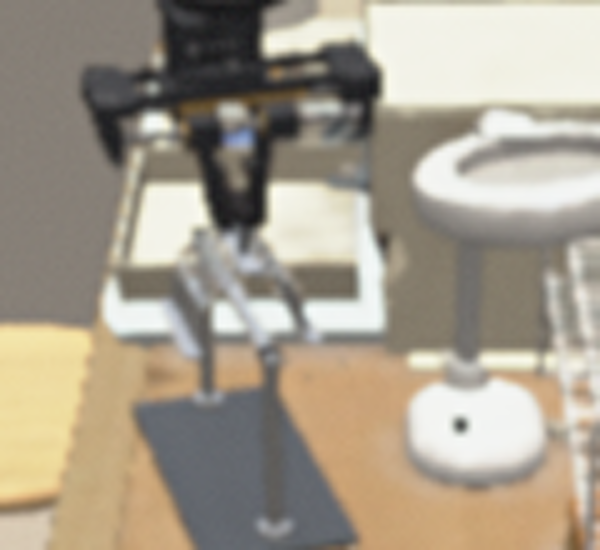

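View pics/w5.png

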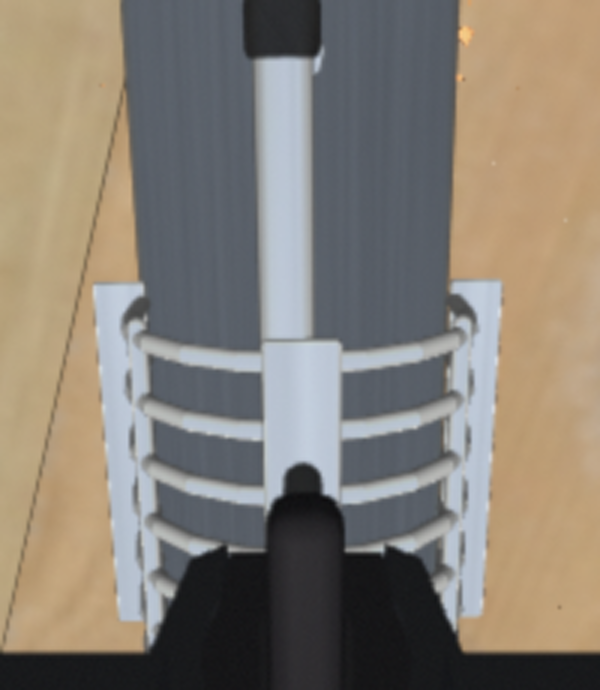

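The guard is astride with the legs already below bar height, about 3 mm too far right (strap centre col 302 against bar col 289). I correct that and lower it.

```bash
python3 -m creep '[2,-4,6,0,0,-0.5,1,-1,6,0,0,0,0,0,5,0,0,0,0,0,3,0,0,0,0,0,0,0,0,0]';python3 -c "
from h import *
plan([.505,.338,.169],107,step=20)"
```

```text
clock: 8.6
tool_pos: [0.5053, 0.3386, 0.1762]
eef_rot: [0.596, 0.803, 0.004, 0.003]
contact_force: [-0.2, -0.5, -1.6]
opening: 0.133
t 8.60 pos [0.5053 0.3386 0.1762] yaw 106.81 tilt 0.54 left mm [-0.3 -0.6 -7.2] dv [ 0.5  0.  -0.2] n 1 F [-0.2 -0.5 -1.6] op 0.133
[-0.5, -0.5, 7.2, 0.5, 0.0, -0.2]
```

```bash
python3 -m creep '[0,0,3,0.3,0,0,0,0,3,0,0,0,0,0,3,0,0,0,0,0,0,0,0,0]';python3 -c "
from h import *
plan([.505,.338,.169],107,step=20)"
```

```text
clock: 8.93
tool_pos: [0.5059, 0.3393, 0.168]
eef_rot: [0.596, 0.803, 0.002, 0.002]
contact_force: [-0.5, -1.6, 1.5]
opening: 0.135
t 8.93 pos [0.5059 0.3393 0.168 ] yaw 106.80 tilt 0.32 left mm [-0.9 -1.3  1. ] dv [ 0.3 -0.  -0.2] n 1 F [-0.5 -1.6  1.5] op 0.135
[-1.0, -1.2, -1.1, 0.3, 0.0, -0.2]
```

The force went from -1.6 to +1.5 N at z 0.168, which is where I expected contact. Releasing gently.

```bash
python3 -m creep '[0,0,0,0,0,0,0,0,0,0,0,0,0,0,0,0,0,0,0,0,0,0,0,0,0,0,0,0,0,0]' 40;python3 -c "
from h import *
plan([.505,.338,.169],107,step=20)
ds={c:snapshot(c) for c in('side','wrist')}
crop(ds['side'],270,90,390,200,5,'s6.png');crop(ds['wrist'],220,60,420,290,3,'w6.png')
"
```

```text
clock: 9.35
tool_pos: [0.5069, 0.3401, 0.1685]
eef_rot: [0.596, 0.803, 0.004, 0.002]
contact_force: [-0.3, -0.1, -0.2]
opening: 0.452
t 9.35 pos [0.5069 0.3401 0.1685] yaw 106.77 tilt 0.47 left mm [-1.9 -2.1  0.5] dv [ 0.5 -0.1 -0.2] n 1 F [-0.3 -0.1 -0.2] op 0.452
[-1.5, -2.4, -0.5, 0.5, -0.1, -0.2]
```

View pics/s6.png

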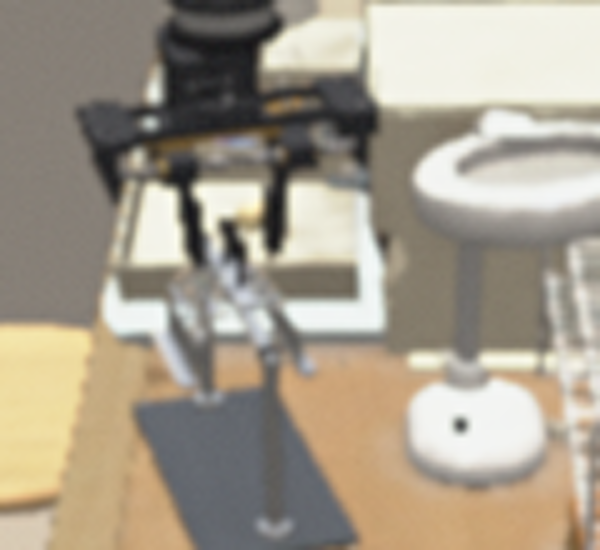

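View pics/w6.png

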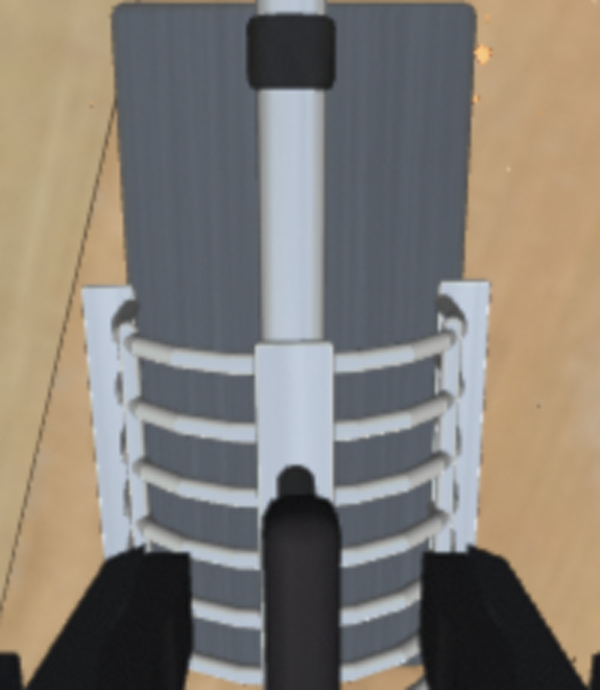

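The guard hangs centred on the bar (strap col 294 over bar col 292) with the fingers clear. I retreat upward.

```bash
python3 -m creep '[0,0,-15,0.3,0,0,0,0,-30,0.2,0,0,0,0,-30,0,0,0,0,0,-10,0,0,0]' 88;python3 -c "
from h import *
plan([.49,-.337,.24],55,step=38)"
```

```text
clock: 9.78
tool_pos: [0.5047, 0.3381, 0.2523]
eef_rot: [0.596, 0.803, -0.005, -0.002]
contact_force: [0.9, 1.3, 0.7]
opening: 0.731
t 9.78 pos [0.5047 0.3381 0.2523] yaw 106.83 tilt 0.60 left mm [ -14.7 -675.1  -12.3] dv [-0.5  0.4 51.8] n 18 F [0.9 1.3 0.7] op 0.731
[-35.7, -11.6, 0.9, 0.0, 0.0, 2.9, -36.2, -9.8, 0.9, 0.0, 0.0, 2.9, -36.7, -8.0, 0.8, 0.0, 0.0, 2.9, -37.0, -6.1, 0.8, 0.0, 0.0, 2.9, -37.3, -4.3, 0.8, 0.0, 0.0, 2.9]
```

```bash
python3 -m creep '[-35,-11.6,0,0,0,2.9,-36,-9.8,0,0,0,2.9,-36,-8,0,0,0,2.9,-37,-6,0,0,0,2.9,-37,-4.3,0,0,0,2.9]';python3 -m creep '[-37,-2.5,0,0,0,2.9,-37,-0.6,0,0,0,2.9,-37,1,0,0,0,2.9,-37,3,0,0,0,2.9,-37,5,0,0,0,2.9]';python3 -c "
from h import *
plan([.49,-.337,.24],55,step=38)"
```

```text
clock: 10.2
tool_pos: [0.4997, 0.1601, 0.2543]
eef_rot: [0.69, 0.723, 0.003, -0.005]
contact_force: [1.1, 0.6, -0.1]
opening: 0.993
clock: 10.62
tool_pos: [0.4921, -0.0345, 0.2508]
eef_rot: [0.78, 0.626, 0.002, -0.005]
contact_force: [0.6, 0.9, 0.1]
opening: 1.0
t 10.62 pos [ 0.4921 -0.0345  0.2508] yaw 77.52 tilt 0.64 left mm [  -2.1 -302.5  -10.8] dv [-0.4 -0.5 22.5] n 8 F [0.6 0.9 0.1] op 1.000
[-37.0, 7.9, 0.9, 0.0, -0.1, 2.8, -36.6, 9.7, 1.0, 0.0, -0.1, 2.8, -36.0, 11.5, 1.0, 0.0, -0.1, 2.8, -35.4, 13.3, 1.1, 0.0, -0.1, 2.8, -34.7, 15.0, 1.1, 0.0, -0.1, 2.8]
```

```bash
python3 -m creep '[-25,5,0,0,0,0,0,0,0,0,0,0,0,0,0,0,0,0,0,0,0,0,0,0]';python3 -c "
from h import *
import pickle
ds={c:snapshot(c) for c in('wrist','top')};pickle.dump(ds,open('d7.pkl','wb'))
crop(ds['wrist'],220,20,420,260,3,'w7.png');crop(ds['top'],180,170,380,270,4,'t7.png')
plan([.49,-.337,.24],55,step=38)"
```

```text
clock: 10.95
tool_pos: [0.4888, -0.0729, 0.2485]
eef_rot: [0.786, 0.618, -0.001, -0.004]
contact_force: [-0.7, 1.3, 0.4]
opening: 1.002
t 11.05 pos [ 0.4891 -0.0713  0.2487] yaw 76.54 tilt 0.48 left mm [   0.9 -265.7   -8.7] dv [-0.5 -0.1 21.5] n 7 F [ 0.5 -0.2  0. ] op 0.997
[-36.9, 9.0, 1.0, -0.1, 0.0, 3.1, -36.3, 10.9, 1.1, -0.1, 0.0, 3.1, -35.7, 12.9, 1.1, -0.1, 0.0, 3.1, -35.0, 14.8, 1.1, -0.1, 0.0, 3.1, -34.1, 16.6, 1.1, -0.1, 0.0, 3.1]
```

View pics/w7.png

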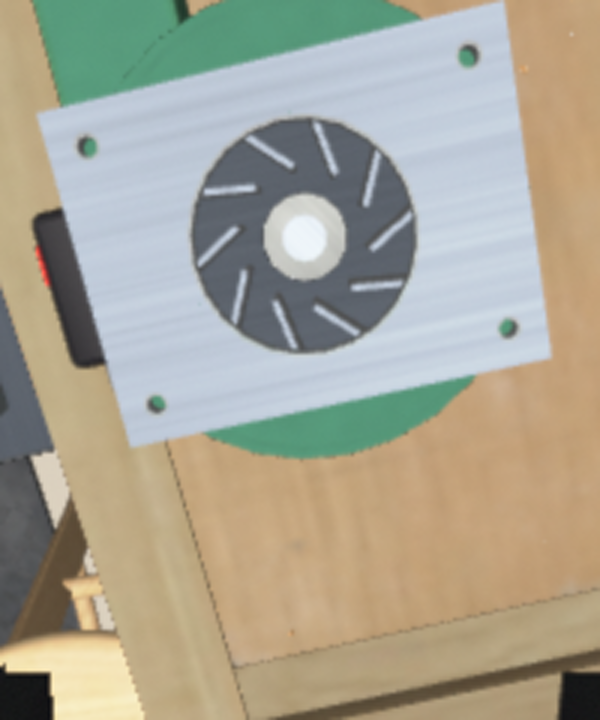

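View pics/t7.png

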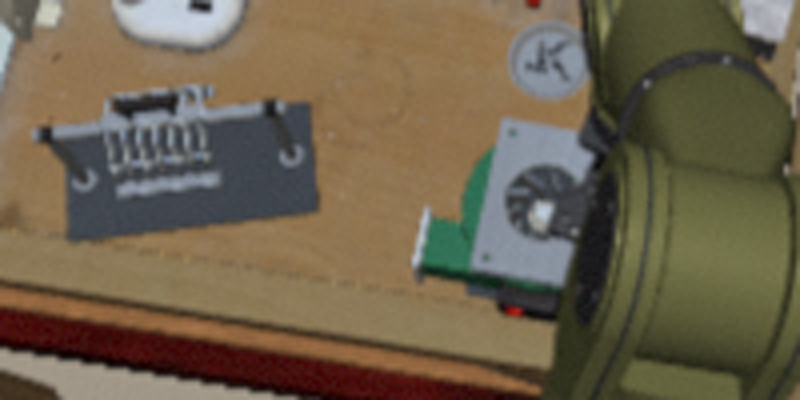

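The guard hangs upright on the bar (top view, centre about (158,140)). The bare flange shows holes at w7 (468,56), (508,327), (156,403) and (87,146).

```bash
python3 -c "
from h import *
import pickle
d=pickle.load(open('d7.pkl','rb'))['wrist'];f=lambda U,V:cp(U,V,3,220,20)
P=[ray(d,f(*u),.09) for u in((468,56),(508,327),(156,403),(87,146))]
print(np.round(P,4),fit([(.058,.04),(.058,-.04),(-.058,-.04),(-.058,.04)],P))
"
```

```text
[[ 0.5645  0.0402  0.09  ]
 [ 0.5627 -0.0387  0.09  ]
 [ 0.4476 -0.0358  0.09  ]
 [ 0.4496  0.0433  0.09  ]] (array([0.506113, 0.002243]), np.float64(-1.46637017104144), array([0.78759218, 0.64032886, 0.66627183, 0.62301756]))
```

```bash
python3 -m creep '[-36.9,9,1,-0.1,0,3.1,-36.3,11,1,-0.1,0,3.1,-35.7,13,1,-0.1,0,3.1,-35,15,1,-0.1,0,3.1,-34,16.6,1,-0.1,0,3.1]';python3 -c "
from h import *
plan([.492,-.337,.18],55,step=38)"
```

```text
clock: 11.47
tool_pos: [0.4987, -0.2457, 0.2433]
eef_rot: [0.854, 0.52, 0.007, -0.004]
contact_force: [0.8, 0.9, 0.6]
opening: 1.0
t 11.47 pos [ 0.4987 -0.2457  0.2433] yaw 62.68 tilt 0.93 left mm [ -6.7 -91.3 -63.3] dv [ 0.  -0.9  7.7] n 3 F [0.8 0.9 0.6] op 1.000
[-28.4, 11.9, 20.7, 0.0, -0.3, 2.6, -27.7, 13.2, 20.8, 0.0, -0.3, 2.6, -27.0, 14.4, 20.9, 0.0, -0.3, 2.6]
```

```bash
python3 -m creep '[-28.4,12,20,0,-0.3,2.6,-28,13,20,0,-0.3,2.6,-27,14.4,20,0,-0.3,2.6,0,0,0,0,0,0]';python3 -c "
from h import *
plan([.492,-.337,.15],54,step=38)"
```

```text
clock: 11.8
tool_pos: [0.4954, -0.3449, 0.1811]
eef_rot: [0.889, 0.457, 0.002, 0.004]
contact_force: [-0.2, -1.1, 0.2]
opening: 0.994
t 11.80 pos [ 0.4954 -0.3449  0.1811] yaw 54.40 tilt 0.53 left mm [ -3.4   7.9 -31.1] dv [0.5 0.  0.4] n 1 F [-0.2 -1.1  0.2] op 0.994
[4.4, -7.6, 31.0, 0.5, 0.0, 0.4]
```

```bash
python3 -m creep '[-30,-5,0,0.5,0,0.4,-30,-2,0,0,0,0,0,0,0,0,0,0,0,0,0,0,0,0]';python3 -c "
from h import *
import pickle
d=snapshot('wrist');pickle.dump(d,open('w8.pkl','wb'));crop(d,200,80,460,280,3,'w8.png')
plan([.492,-.337,.15],54,step=38)"
```

```text
clock: 12.13
tool_pos: [0.459, -0.384, 0.1787]
eef_rot: [0.888, 0.459, 0.002, -0.002]
contact_force: [0.5, 0.7, 0.7]
opening: 1.001
t 12.18 pos [ 0.4587 -0.3844  0.1787] yaw 54.66 tilt 0.29 left mm [ 33.3  47.4 -28.7] dv [-0.1 -0.3  0.7] n 2 F [-0.7 -0.9 -0.2] op 0.999
[28.9, -0.1, 14.5, -0.1, -0.1, 0.3, 28.9, -0.3, 14.4, -0.1, -0.1, 0.3]
```

View pics/w8.png

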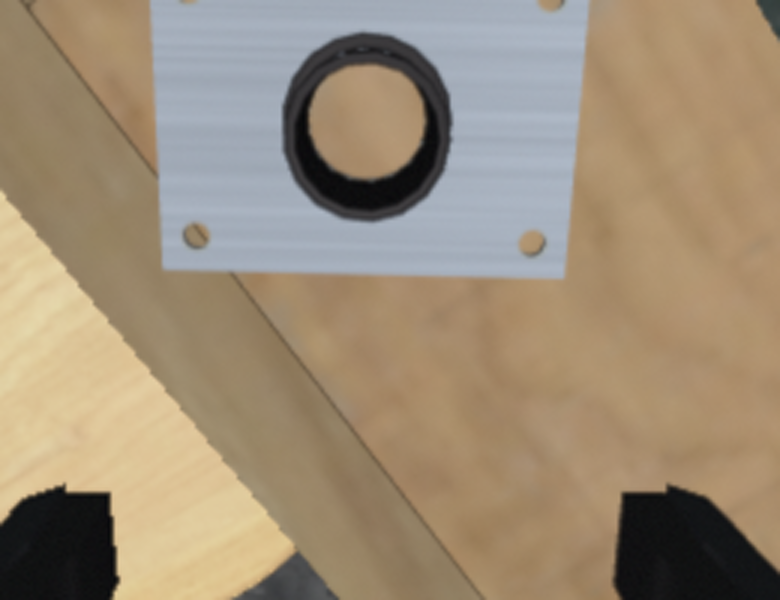

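```bash
python3 -c "
from h import *
import pickle
d=pickle.load(open('w8.pkl','rb'));crop(d,230,40,410,200,4,'w8b.png')"
```

```text
(no output)
```

View pics/w8b.png

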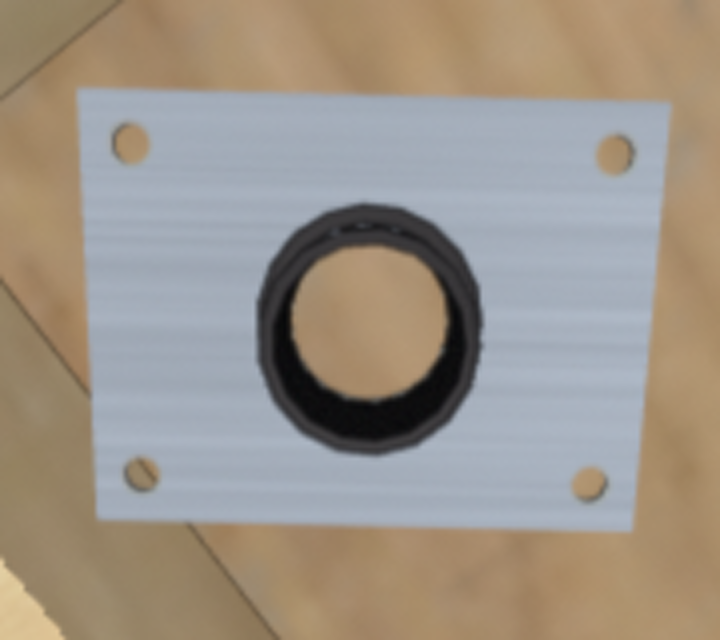

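The adaptor plate is square in the wrist view, with holes at w8b (130,143), (615,154), (589,484) and (142,473).

```bash
python3 -c "
from h import *
import pickle
d=pickle.load(open('w8.pkl','rb'));f=lambda U,V:cp(U,V,4,230,40)
P=[ray(d,f(*u),.005) for u in((615,154),(589,484),(142,473),(130,143))]
print(np.round(P,4),fit([(.058,.04),(.058,-.04),(-.058,-.04),(-.058,.04)],P))
c=[ray(d,f(*u),.065) for u in((259,325),(481,325),(369,205),(369,453))];print(np.round(c,4),(c[0]+c[1])/2)
"
```

```text
[[ 0.5634 -0.3392  0.005 ]
 [ 0.516  -0.403   0.005 ]
 [ 0.424  -0.3342  0.005 ]
 [ 0.4711 -0.2707  0.005 ]] (array([ 0.49363824, -0.33677425]), np.float64(-36.65903406515243), array([0.62800813, 0.58567645, 0.78496314, 0.64385232]))
[[ 0.4778 -0.321   0.065 ]
 [ 0.5142 -0.3467  0.065 ]
 [ 0.509  -0.3151  0.065 ]
 [ 0.4809 -0.3548  0.065 ]] [ 0.49599514 -0.33384555  0.065     ]
```

```bash
python3 -c "
from h import *
plan([.4935,-.337,.10],53.4,step=33)"
```

```text
t 12.18 pos [ 0.4587 -0.3844  0.1787] yaw 54.66 tilt 0.29 left mm [ 34.8  47.4 -78.7] dv [-0.1 -0.3  1.3] n 3 F [-0.7 -0.9 -0.2] op 0.999
[19.5, 0.4, 26.3, 0.0, -0.1, 0.4, 19.5, 0.2, 26.3, 0.0, -0.1, 0.4, 19.6, 0.1, 26.3, 0.0, -0.1, 0.4]
```

```bash
python3 -m creep '[19.5,0.4,26,0,-0.1,0.4,19.5,0.2,26,0,-0.1,0.4,19.6,0,26,0,-0.1,0.4,0,0,0,0,0,0,0,0,0,0,0,0]';python3 -c "
from h import *
plan([.4935,-.337,.026],53.4,step=33)"
```

```text
clock: 12.6
tool_pos: [0.503, -0.3286, 0.1015]
eef_rot: [0.891, 0.454, 0.004, 0.002]
contact_force: [0.0, -0.7, 0.7]
opening: 0.998
t 12.60 pos [ 0.503  -0.3286  0.1015] yaw 54.01 tilt 0.45 left mm [ -9.5  -8.4 -75.5] dv [ 0.4 -0.3  0.6] n 3 F [ 0.  -0.7  0.7] op 0.998
[-4.3, -1.1, 25.1, 0.1, -0.1, 0.2, -4.2, -1.0, 25.2, 0.1, -0.1, 0.2, -4.2, -0.9, 25.2, 0.1, -0.1, 0.2]
```

```bash
python3 -m creep '[-8,-2,8,0.2,-0.2,0.3,-3,-1,5,0.1,0,0.2,0,0,0,0,0,0,0,0,0,0,0,0]';python3 -c "
from h import *
plan([.4935,-.337,.026],53.4,step=33)"
```

```text
clock: 12.93
tool_pos: [0.495, -0.3363, 0.0902]
eef_rot: [0.893, 0.451, 0.002, 0.002]
contact_force: [0.3, -0.9, 0.7]
opening: 0.997
t 12.93 pos [ 0.495  -0.3363  0.0902] yaw 53.61 tilt 0.25 left mm [ -1.5  -0.7 -64.2] dv [ 0.2 -0.1  0.2] n 2 F [ 0.3 -0.9  0.7] op 0.997
[-0.8, -0.5, 32.1, 0.1, 0.0, 0.1, -0.7, -0.5, 32.1, 0.1, 0.0, 0.1]
```

```bash
python3 -m creep '[-1,-1,15,0.1,0,0.1,-1,-0.5,20,0.1,0,0.1,0,0,18,0,0,0,0,0,6,0,0,0,0,0,0,0,0,0]';python3 -c "
from h import *
plan([.4935,-.337,.026],53.4,step=33)"
```

```text
clock: 13.35
tool_pos: [0.4931, -0.3442, 0.0339]
eef_rot: [0.895, 0.446, 0.002, 0.005]
contact_force: [0.4, 0.0, -0.3]
opening: 1.003
t 13.35 pos [ 0.4931 -0.3442  0.0339] yaw 52.93 tilt 0.61 left mm [ 0.4  7.2 -7.9] dv [ 0.6 -0.  -0.5] n 1 F [ 0.4  0.  -0.3] op 1.003
[6.0, -4.1, 7.9, 0.6, 0.0, -0.5]
```

```bash
python3 -m creep '[5,-3.5,5,0.6,0,-0.5,0,0,2,0,0,0,0,0,0,0,0,0]';python3 -c "
from h import *
plan([.4935,-.337,.026],53.4,step=33)"
```

```text
clock: 13.6
tool_pos: [0.4938, -0.3393, 0.0285]
eef_rot: [0.893, 0.449, 0.0, 0.001]
contact_force: [0.5, -0.2, -0.2]
opening: 0.999
t 13.60 pos [ 0.4938 -0.3393  0.0285] yaw 53.37 tilt 0.12 left mm [-0.3  2.3 -2.5] dv [ 0.1  0.  -0. ] n 1 F [ 0.5 -0.2 -0.2] op 0.999
[1.7, -1.6, 2.5, 0.1, 0.0, 0.0]
```

Well centred. Closing on the spigot (46 mm is an opening of about 0.52).

```bash
python3 -m creep '[1.5,-1,2,0,0,0,0,0,0,0,0,0,0,0,0,0,0,0,0,0,0,0,0,0,0,0,0,0,0,0]' 30 45;python3 -m creep '[0,0,0,0,0,0,0,0,0,0,0,0,0,0,0,0,0,0,0,0,0,0,0,0,0,0,0,0,0,0]';python3 -c "
from h import *
import pickle
plan([.4935,-.337,.026],53.4,step=33)
d=snapshot('wrist');cv2.imwrite('pics/w9.png',d['color'][:,:,::-1])"
```

```text
clock: 14.02
tool_pos: [0.4955, -0.3375, 0.0285]
eef_rot: [0.893, 0.449, 0.002, 0.002]
contact_force: [-0.5, -0.8, -0.1]
opening: 0.641
clock: 14.43
tool_pos: [0.4948, -0.3371, 0.0286]
eef_rot: [0.893, 0.449, 0.001, 0.002]
contact_force: [-0.3, 0.2, -0.1]
opening: 0.5
t 14.43 pos [ 0.4948 -0.3371  0.0286] yaw 53.40 tilt 0.23 left mm [-1.3  0.1 -2.6] dv [ 0.2 -0.   0. ] n 1 F [-0.3  0.2 -0.1] op 0.500
[-0.7, -1.1, 2.6, 0.2, 0.0, 0.0]
```

View pics/w9.png

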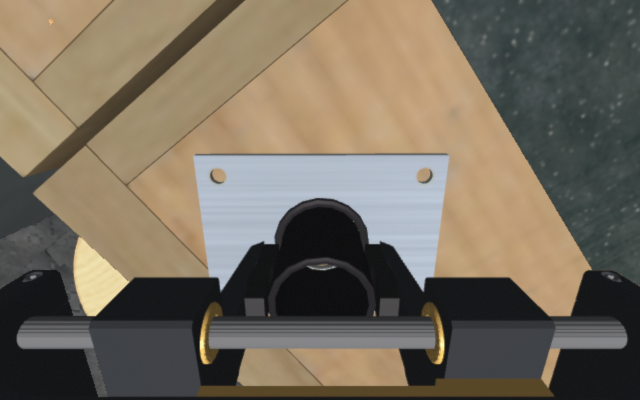

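The jaws hold the spigot (opening 44 mm). The plate is square to the tool with its far holes at (218,176) and (424,176). I use those to measure the in-hand offset, then lift.

```bash
python3 -m creep '[0,0,-6,0,0,0,0,0,-15,0,0,0,0,0,-30,0,0,0,0,0,-35,0,0,0,0,0,-35,0,0,0]';python3 -m creep '[0,0,-30,0,0,0,0,0,-15,0,0,0,0,0,0,0,0,0,0,0,0,0,0,0]';python3 -c "
from h import *
import pickle
plan([.506,.003,.21],88.5,step=30)
ds={c:snapshot(c) for c in('wrist','side')};pickle.dump(ds,open('d10.pkl','wb'));crop(ds['wrist'],180,130,460,330,2.8,'w10.png');crop(ds['side'],240,200,400,360,4,'s10.png')"
```

```text
clock: 14.9
tool_pos: [0.4883, -0.3337, 0.145]
eef_rot: [0.893, 0.45, -0.005, -0.007]
contact_force: [0.5, -1.0, -2.9]
opening: 0.502
clock: 15.23
tool_pos: [0.4911, -0.3357, 0.1997]
eef_rot: [0.893, 0.45, -0.002, -0.002]
contact_force: [0.7, 0.1, -4.8]
opening: 0.507
t 15.23 pos [ 0.4911 -0.3357  0.1997] yaw 53.43 tilt 0.28 left mm [ 14.9 338.7  10.3] dv [ -0.3  -0.  -35.1] n 12 F [ 0.7  0.1 -4.8] op 0.507
[23.4, -15.8, -0.8, 0.0, 0.0, -2.9, 24.2, -14.6, -0.8, 0.0, 0.0, -2.9, 24.9, -13.4, -0.8, 0.0, 0.0, -2.9, 25.5, -12.1, -0.8, 0.0, 0.0, -2.9, 26.1, -10.8, -0.8, 0.0, 0.0, -2.9]
```

View pics/w10.png

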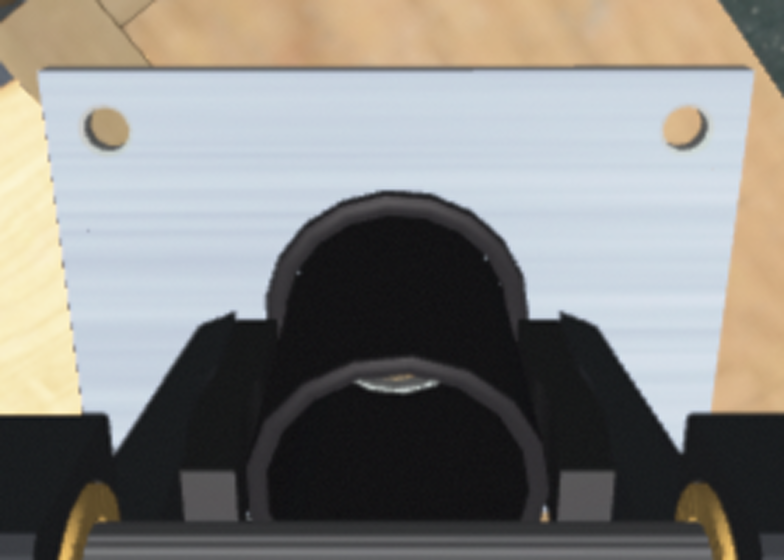

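View pics/s10.png

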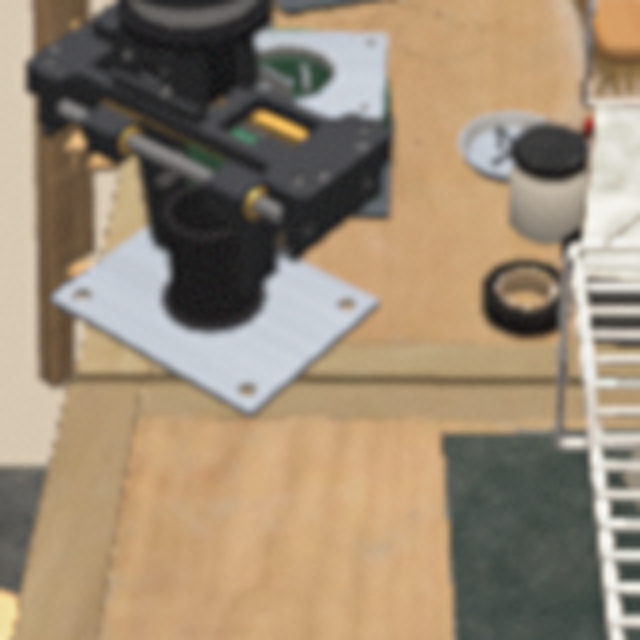

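The adaptor is lifted and level. I compute its in-hand offset from the visible holes in wrist and side views.

```bash
python3 -c "
from h import *
import pickle
ds=pickle.load(open('d10.pkl','rb'));d=ds['wrist'];f=lambda U,V:cp(U,V,2.8,180,130);g=lambda U,V:cp(U,V,4,240,200)
z=.1997-.0286+.005
P=[ray(d,f(*u),z) for u in((685,128),(107,129))]
p0=np.array([.4911,-.3357])
def rep(n,pat,P):
    c,th,e=fit(pat,P); y=np.radians(53.43);dx=c-p0
    print(n,c,th,e,'tool x,y off mm',1000*(dx@[np.cos(y),np.sin(y)]),1000*(dx@[np.sin(y),-np.cos(y)]),'rel yaw',53.43-th, np.linalg.norm(P[0]-P[1]))
rep('wrist',[(.058,.04),(-.058,.04)],P)
s=ds['side']
P=[ray(s,g(*u),z) for u in((346,303),(248,388),(82,293))]
rep('side',[(.058,.04),(.058,-.04),(-.058,-.04)],P)
"
```

```text
wrist [ 0.49163648 -0.33589501] -36.429714029132995 [1.01967186 1.01967186] tool x,y off mm 0.16301994694866428 0.5470451527531407 rel yaw 89.85971402913299 0.1139606562780768
side [ 0.48874798 -0.33711203] -36.94604555706062 [0.67783667 0.91024328 0.54493761] tool x,y off mm -2.5353895231605716 -1.0476813788123303 rel yaw 90.37604555706062 0.07917575187274825
```

```bash
python3 -m creep '[23,-15.8,-1,0,0,-2.9,24,-14.6,-1,0,0,-2.9,25,-13.4,-1,0,0,-2.9,25.5,-12,-1,0,0,-2.9,26,-10.8,-1,0,0,-2.9]';python3 -c "
from h import *
plan([.506,.0,.20],88.5,step=28)"
```

```text
clock: 15.75
tool_pos: [0.4898, -0.1987, 0.1941]
eef_rot: [0.831, 0.556, -0.009, -0.007]
contact_force: [0.8, -0.0, -3.8]
opening: 0.498
t 15.75 pos [ 0.4898 -0.1987  0.1941] yaw 67.63 tilt 1.26 left mm [ 16.2 198.7   5.9] dv [ -1.3   0.1 -20.9] n 8 F [ 0.8 -0.  -3.8] op 0.498
[23.7, -7.6, -0.7, -0.2, 0.0, -2.6, 24.1, -6.5, -0.7, -0.2, 0.0, -2.6, 24.3, -5.4, -0.8, -0.2, 0.0, -2.6, 24.6, -4.3, -0.8, -0.2, 0.0, -2.6, 24.7, -3.2, -0.8, -0.2, 0.0, -2.6]
```

```bash
python3 -m creep '[23.7,-7.6,-3,-0.4,0,-2.6,24,-6.5,-3,-0.4,0,-2.6,24,-5.4,-2,-0.3,0,-2.6,24,-4.3,-2,-0.3,0,-2.6,22,-3,-1,-0.2,0,-2.6]';python3 -c "
from h import *
plan([.506,.0,.20],88.5,step=22)"
```

```text
clock: 16.17
tool_pos: [0.4926, -0.0697, 0.1967]
eef_rot: [0.758, 0.653, -0.005, -0.004]
contact_force: [-0.2, 1.0, -3.6]
opening: 0.5
t 16.17 pos [ 0.4926 -0.0697  0.1967] yaw 81.48 tilt 0.68 left mm [13.4 69.7  3.3] dv [-0.7  0.1 -7. ] n 4 F [-0.2  1.  -3.6] op 0.500
[17.7, 0.7, -0.9, -0.2, 0.0, -1.8, 17.7, 1.3, -0.9, -0.2, 0.0, -1.8, 17.6, 1.8, -0.9, -0.2, 0.0, -1.8, 17.6, 2.3, -0.8, -0.2, 0.0, -1.8]
```

```bash
python3 -m creep '[17,1.5,-1,-0.3,0,-1.8,17,2,-1,-0.2,0,-1.8,15,2,-1,-0.2,0,-1.7,8,2,0,0,0,-1,0,0,0,0,0,0]';python3 -c "
from h import *
plan([.506,.002,.17],88.5,step=22)"
```

```text
clock: 16.58
tool_pos: [0.5013, -0.0038, 0.1925]
eef_rot: [0.714, 0.7, -0.004, -0.006]
contact_force: [0.3, 0.2, -3.4]
opening: 0.502
t 16.58 pos [ 0.5013 -0.0038  0.1925] yaw 88.86 tilt 0.84 left mm [  4.7   5.8 -22.5] dv [-0.8 -0.2  0.4] n 2 F [ 0.3  0.2 -3.4] op 0.502
[2.9, 2.4, 11.2, -0.4, -0.1, 0.2, 2.9, 2.4, 11.2, -0.4, -0.1, 0.2]
```

```bash
python3 -m creep '[4,4,10,-0.5,-0.1,0.3,1.5,1,10,-0.3,-0.1,0.1,0,0,0,0,0,0,0,0,0,0,0,0]';python3 -c "
from h import *
import pickle
plan([.506,.002,.15],88.5,step=22)
ds={c:snapshot(c) for c in('wrist','side','top')};pickle.dump(ds,open('d11.pkl','wb'));crop(ds['wrist'],180,100,460,300,2.8,'w11.png');crop(ds['side'],260,150,380,270,5,'s11.png')
crop(ds['top'],270,180,370,270,6,'t11.png')"
```

```text
clock: 16.92
tool_pos: [0.5042, -0.0017, 0.1686]
eef_rot: [0.718, 0.696, -0.004, -0.001]
contact_force: [0.1, 0.1, -2.5]
opening: 0.502
t 16.92 pos [ 0.5042 -0.0017  0.1686] yaw 88.20 tilt 0.47 left mm [  1.8   3.7 -18.6] dv [-0.4  0.2 -0.3] n 1 F [ 0.1  0.1 -2.5] op 0.502
[3.8, 1.8, 18.5, -0.4, 0.2, -0.3]
```

View pics/w11.png

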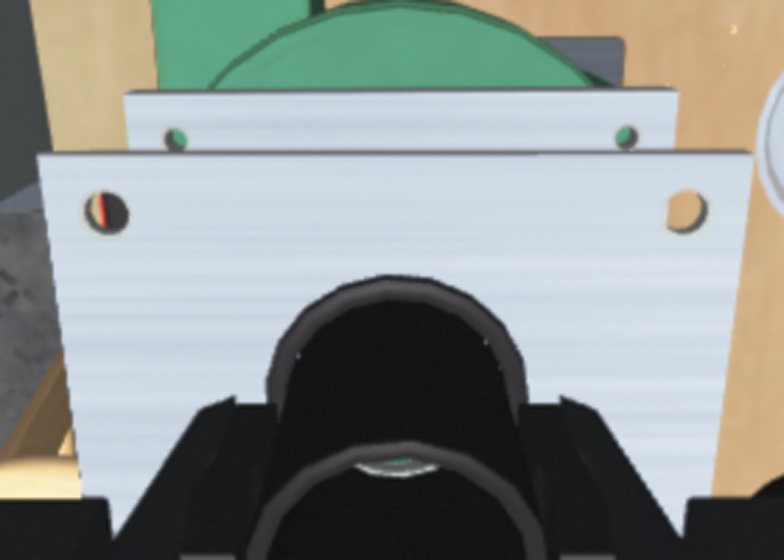

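View pics/s11.png

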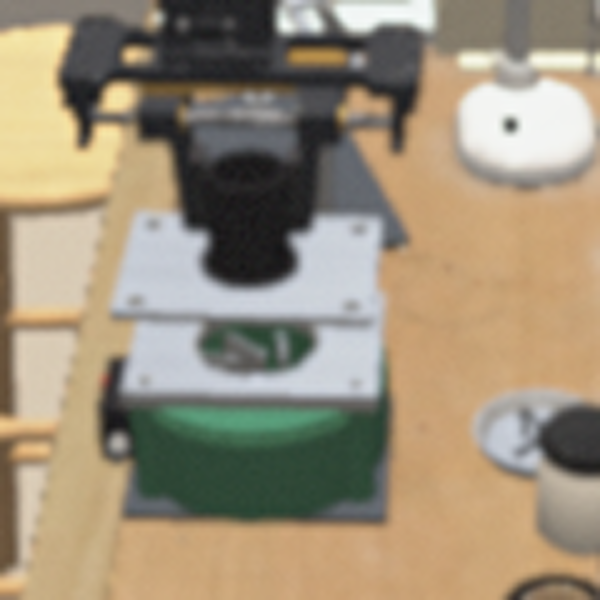

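View pics/t11.png

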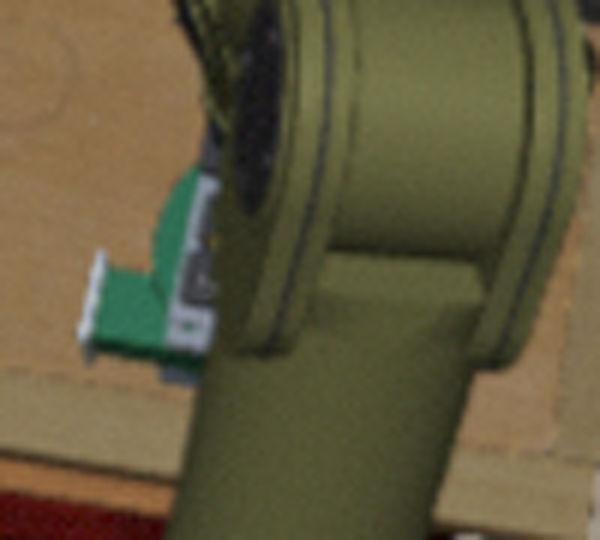

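In the wrist view the adaptor's far holes are at (107,212) and (686,212), and the far taps at (176,139) and (627,137). In the side view its holes are at (153,224), (359,230), (351,306) and (136,301), and the near taps at (146,381) and (356,384). I compare the two within each camera.

```bash
python3 -c "
from h import *
import pickle
ds=pickle.load(open('d11.pkl','rb'));d=ds['wrist'];s=ds['side'];f=lambda U,V:cp(U,V,2.8,180,100);g=lambda U,V:cp(U,V,5,260,150)
z=.1686-.0286+.005
pp=[(.058,.04),(.058,-.04),(-.058,-.04),(-.058,.04)]
r=lambda n,pat,P:print(n,fit(pat,P))
r('A wrist',[pp[0],pp[3]],[ray(d,f(*u),z) for u in((686,212),(107,212))])
r('B wrist',[pp[0],pp[3]],[ray(d,f(*u),.09) for u in((627,137),(176,139))])
r('A side',pp,[ray(s,g(*u),z) for u in((359,230),(351,306),(136,301),(153,224))])
r('B side',[pp[1],pp[2]],[ray(s,g(*u),.09) for u in((356,384),(146,381))])
"
```

```text
A wrist (array([ 0.50492835, -0.00214127]), np.float64(-1.7272043247608306), array([0.97463189, 0.97463189]))
B wrist (array([0.50607185, 0.00262005]), np.float64(-1.5084609875847983), array([0.64668473, 0.64668473]))
A side (array([ 0.50115987, -0.00491173]), np.float64(-2.362232100383321), array([1.85159429, 0.92940768, 1.3232022 , 0.87077377]))
B side (array([0.50261146, 0.00102936]), np.float64(-1.1972309794449438), array([0.32991059, 0.32991059]))
```

```bash
python3 -m creep '[4,1,5,-0.4,0.2,-0.3,1,0,8,0,0,0,0,0,6,0,0,0,0,0,0,0,0,0,0,0,0,0,0,0]';python3 -c "
from h import *
plan([.5055,.0035,.130],88.5,step=22)"
```

```text
clock: 17.48
tool_pos: [0.5067, 0.0028, 0.1494]
eef_rot: [0.717, 0.697, 0.002, 0.001]
contact_force: [0.1, -0.5, -3.4]
opening: 0.504
t 17.48 pos [0.5067 0.0028 0.1494] yaw 88.40 tilt 0.24 left mm [ -1.2   0.7 -19.4] dv [ 0.2 -0.  -0.1] n 1 F [ 0.1 -0.5 -3.4] op 0.504
[0.6, -1.3, 19.4, 0.2, 0.0, -0.1]
```

```bash
python3 -m creep '[0.5,-0.8,5,0.1,0,-0.1,0,0,5,0,0,0,0,0,4,0,0,0,0,0,0,0,0,0,0,0,0,0,0,0]';python3 -c "
from h import *
plan([.5055,.0035,.130],88.5,step=22)"
```

```text
clock: 17.9
tool_pos: [0.5059, 0.0035, 0.1337]
eef_rot: [0.716, 0.698, 0.001, 0.001]
contact_force: [-0.6, 0.9, -3.2]
opening: 0.504
t 17.90 pos [0.5059 0.0035 0.1337] yaw 88.52 tilt 0.13 left mm [-0.4 -0.  -3.7] dv [ 0.1 -0.   0. ] n 1 F [-0.6  0.9 -3.2] op 0.504
[0.0, -0.4, 3.7, 0.1, 0.0, 0.0]
```

```bash
python3 -m creep '[0,0,2,0,0,0,0,0,0,0,0,0,0,0,0,0,0,0]';python3 -c "
from h import *
import pickle
plan([.5055,.0035,.130],88.5,step=22)
ds={c:snapshot(c) for c in('wrist','side')};pickle.dump(ds,open('d12.pkl','wb'));crop(ds['wrist'],180,100,460,300,2.8,'w12.png');crop(ds['side'],270,160,370,260,7,'s12.png')"
```

```text
clock: 18.15
tool_pos: [0.5061, 0.0035, 0.1316]
eef_rot: [0.716, 0.698, 0.001, 0.001]
contact_force: [0.0, 0.3, -1.9]
opening: 0.503
t 18.15 pos [0.5061 0.0035 0.1316] yaw 88.52 tilt 0.14 left mm [-0.6 -0.  -1.6] dv [ 0.1 -0.   0. ] n 1 F [ 0.   0.3 -1.9] op 0.503
[0.0, -0.6, 1.6, 0.1, 0.0, 0.0]
```

View pics/w12.png

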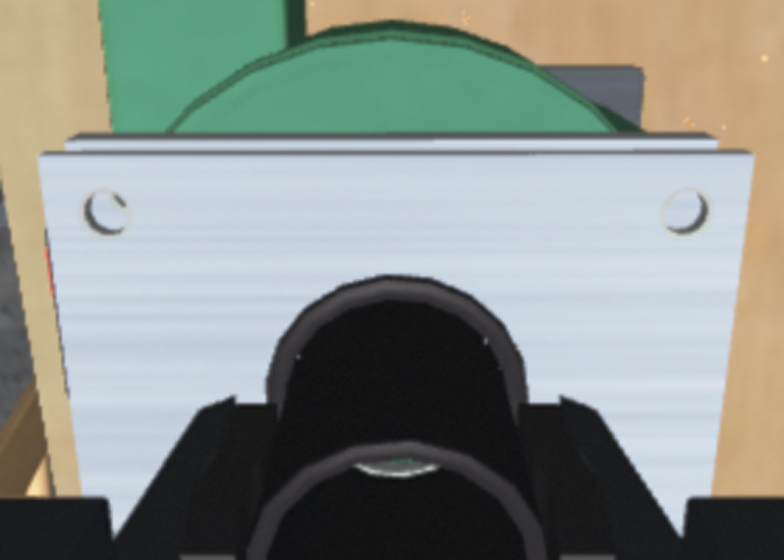

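View pics/s12.png

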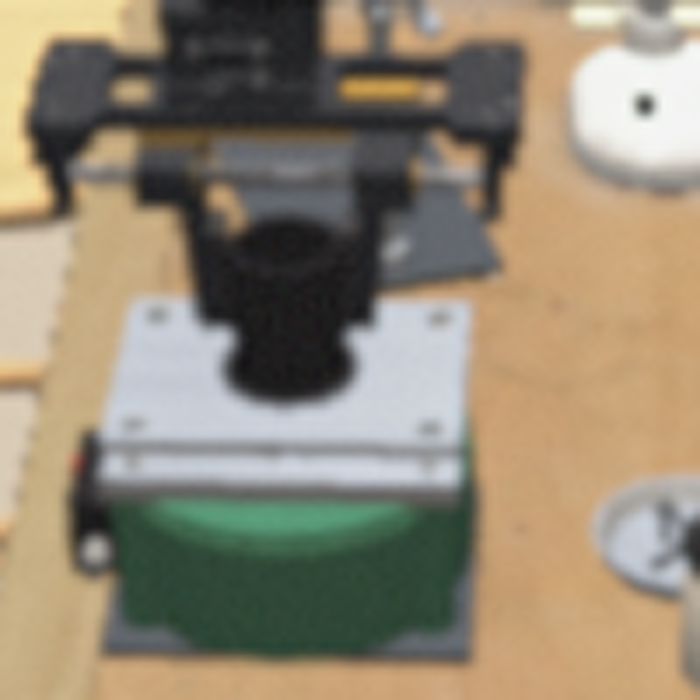

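The plate now hovers over the flange. Wrist view: adaptor far corners (40,154) and (751,152), flange far corners (67,135) and (717,134). Side view: adaptor holes (158,315), (440,319), (430,429) and (135,425), near taps at (133,463) and (429,466).

```bash
python3 -c "
from h import *
import pickle
ds=pickle.load(open('d12.pkl','rb'));d=ds['wrist'];s=ds['side'];f=lambda U,V:cp(U,V,2.8,180,100);g=lambda U,V:cp(U,V,7,270,160)
crop(d,185,130,305,190,6.5,'w12l.png');crop(d,360,130,480,190,6.5,'w12r.png')
z=.1316-.0286+.005
pp=[(.058,.04),(.058,-.04),(-.058,-.04),(-.058,.04)]
cc=[(.07,.052),(-.07,.052)]
r=lambda n,pat,P:print(n,fit(pat,P))
r('A wrist holes',[pp[0],pp[3]],[ray(d,f(*u),z) for u in((686,212),(107,212))])
r('A wrist edge',cc,[ray(d,f(*u),z) for u in((751,152),(40,154))])
r('B wrist edge',cc,[ray(d,f(*u),.09) for u in((717,134),(67,135))])
r('A side',pp,[ray(s,g(*u),z) for u in((440,319),(430,429),(135,425),(158,315))])
r('B side',[pp[1],pp[2]],[ray(s,g(*u),.09) for u in((429,466),(133,463))])
B=np.array([.5061,.0025]);a=np.radians(-1.5);R=np.array([[np.cos(a),-np.sin(a)],[np.sin(a),np.cos(a)]])
for i in(0,3):print('expected tap px in w12',(proj(d,[*(B+R@np.array(pp[i])),.09])-[180,100])*2.8)
"
```

```text
A wrist holes (array([0.50711851, 0.00314464]), np.float64(-1.5512339917978446), array([0.9137537, 0.9137537]))
A wrist edge (array([0.50706594, 0.00288264]), np.float64(-1.379199955097815), array([1.41598035, 1.41598035]))
B wrist edge (array([0.50628721, 0.00341176]), np.float64(-1.4505827887660565), array([1.06190579, 1.06190579]))
A side (array([0.50371097, 0.00114177]), np.float64(-1.3342624994643009), array([0.57764142, 0.72567092, 0.60842743, 0.28349017]))
B side (array([0.50205392, 0.00184564]), np.float64(-0.7889433094629555), array([0.06122251, 0.06122251]))
expected tap px in w12 [658.24408858 192.83516051]
expected tap px in w12 [123.21667073 193.27553907]
```

View pics/w12l.png

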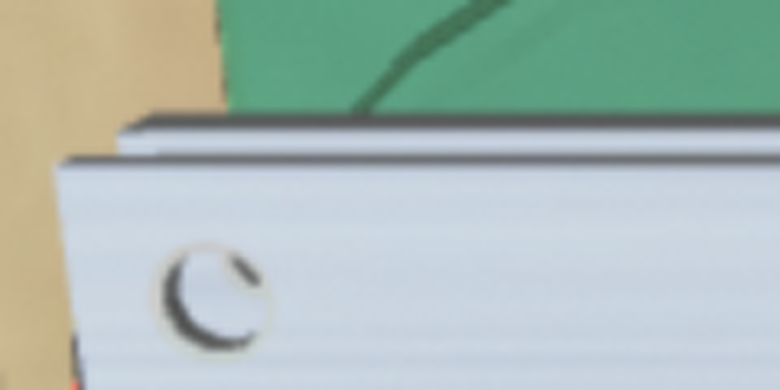

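View pics/w12r.png

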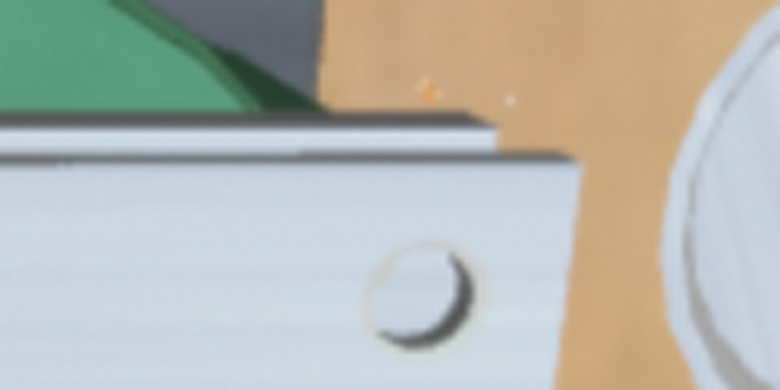

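Wrist and side views agree the plate is about 1 to 1.5 mm too far +x and about 0.5 mm short in y. The gap is about 13 mm. Fine correction:

```bash
python3 -m creep '[0.6,-1.2,1.5,0.1,0,-0.1,0,0,0,0,0,0,0,0,0,0,0,0,0,0,0,0,0,0]';python3 -c "
from h import *
plan([.505,.004,.130],88.6,step=22)"
```

```text
clock: 18.58
tool_pos: [0.505, 0.0042, 0.1303]
eef_rot: [0.716, 0.699, 0.001, 0.0]
contact_force: [1.1, 0.2, -2.9]
opening: 0.503
t 18.58 pos [0.505  0.0042 0.1303] yaw 88.62 tilt 0.08 left mm [ 0.  -0.2 -0.3] dv [ 0.1 -0.   0. ] n 1 F [ 1.1  0.2 -2.9] op 0.503
[-0.2, 0.0, 0.3, 0.1, 0.0, 0.0]
```

```bash
python3 -m creep '[0,0,0,0,0,0,0,0,0,0,0,0,0,0,0,0,0,0]';python3 -c "
from h import *
import pickle
ds={c:snapshot(c) for c in('wrist','side','top')};pickle.dump(ds,open('d13.pkl','wb'))
plan([.505,.004,.130],88.6,step=22)
d=ds['wrist'];crop(d,185,130,305,190,6.5,'w13l.png');crop(d,360,130,480,190,6.5,'w13r.png')
a=cv2.imread('pics/w13l.png');b=cv2.imread('pics/w13r.png');cv2.imwrite('pics/w13.png',cv2.resize(np.vstack([a,b]),None,fx=.76,fy=.76))
crop(ds['side'],270,160,370,260,6,'s13.png');crop(ds['side'],270,80,390,200,5,'s13g.png');crop(ds['top'],180,170,380,270,4,'t13.png')"
```

```text
clock: 18.83
tool_pos: [0.5051, 0.0042, 0.1304]
eef_rot: [0.716, 0.699, 0.001, 0.0]
contact_force: [-0.1, -0.0, -2.6]
opening: 0.506
t 18.98 pos [0.505  0.0042 0.1304] yaw 88.62 tilt 0.09 left mm [-0.  -0.2 -0.4] dv [ 0.1 -0.   0. ] n 1 F [-0.4  0.5 -3.2] op 0.503
[-0.2, 0.0, 0.4, 0.1, 0.0, 0.0]
```

View pics/w13.png

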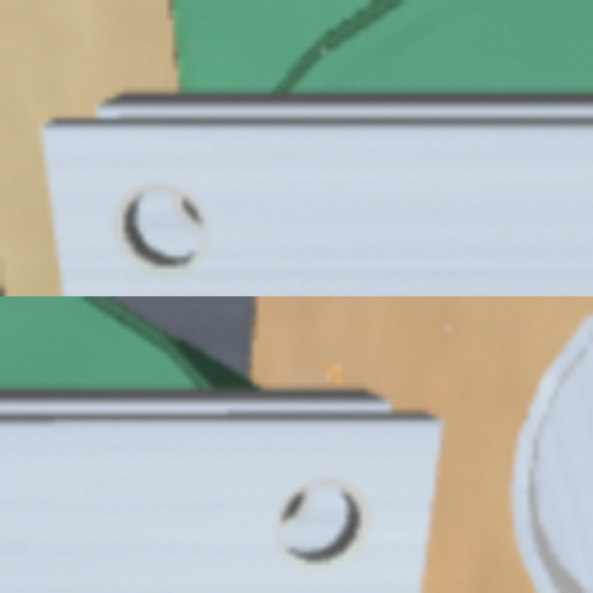

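View pics/s13.png

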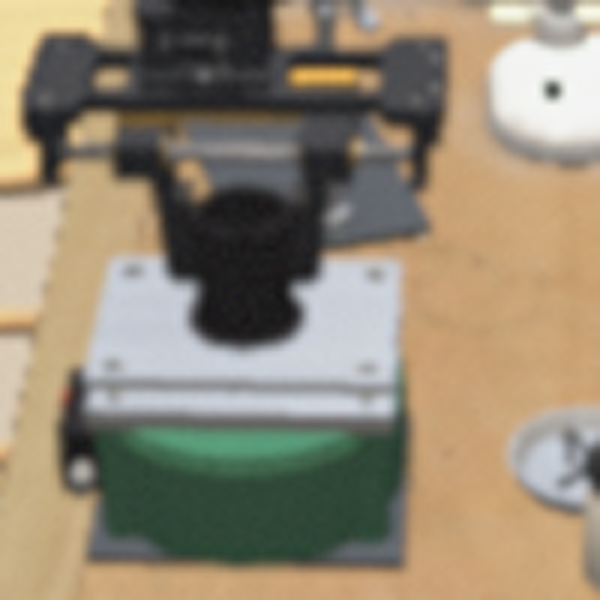

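View pics/t13.png

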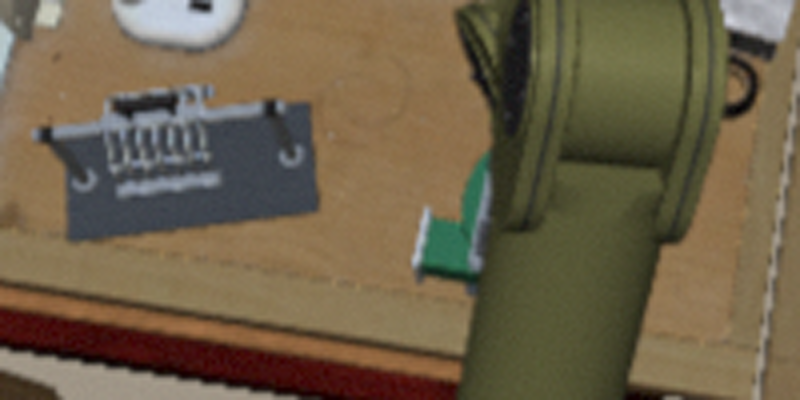

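Each far hole now shows its tap symmetrically, at the inner upper corner. The guard still hangs on the bar in the top view (158,135). I recheck the y alignment with the proper top edges.

```bash
python3 -c "
from h import *
import pickle
ds=pickle.load(open('d13.pkl','rb'));d=ds['wrist'];s=ds['side'];k=6.5*.76
L=lambda U,V:cp(U,V,k,185,130);Rr=lambda U,V:cp(U,V-296.4,k,360,130);g=lambda U,V:cp(U,V,6,270,160)
z=.1304-.0286+.005
pp=[(.058,.04),(.058,-.04),(-.058,-.04),(-.058,.04)];cc=[(.07,.052),(-.07,.052)]
r=lambda n,pat,P:print(n,fit(pat,P))
r('A edge',cc,[ray(d,Rr(441,422),z),ray(d,L(43,127),z)])
r('B edge',cc,[ray(d,Rr(389,407),.09),ray(d,L(98,106),.09)])
r('A holes',[pp[0],pp[3]],[ray(d,Rr(321,521),z),ray(d,L(160,226),z)])
r('A side',pp,[ray(s,g(*u),z) for u in((376,274),(367,368),(113,366),(132,271))])
r('B side',[pp[1],pp[2]],[ray(s,g(*u),.09) for u in((366,401),(113,398))])
B=np.array([.5061,.0025]);a=np.radians(-1.5);R=np.array([[np.cos(a),-np.sin(a)],[np.sin(a),np.cos(a)]])
u=(proj(d,[*(B+R@np.array(pp[0])),.09])-[360,130])*k;print(u+[0,296.4]);print((proj(d,[*(B+R@np.array(pp[3])),.09])-[185,130])*k)
c=np.array([.505,.0042])
"
```

```text
A edge (array([0.50600669, 0.003101  ]), np.float64(-1.3646148626260108), array([0.89709394, 0.89709394]))
B edge (array([0.50593274, 0.00201788]), np.float64(-1.6572366731454975), array([0.69935981, 0.69935981]))
A holes (array([0.5058406 , 0.00393341]), np.float64(-1.35352721451524), array([0.68956519, 0.68956519]))
A side (array([0.50261788, 0.00214325]), np.float64(-1.0380815130999352), array([0.71826024, 0.76792199, 0.22013102, 0.27610374]))
B side (array([0.50164882, 0.00071241]), np.float64(-0.9563304834651675), array([0.12907658, 0.12907658]))
[283.72461796 496.85013924]
[199.88987897 199.36683148]
```

Both views now put the plate about 1.2 mm too far in +y and 0 to 1 mm in +x. A last small trim:

```bash
python3 -m creep '[-1.1,-0.4,0.5,0.1,0,0,0,0,0,0,0,0,0,0,0,0,0,0,0,0,0,0,0,0,0,0,0,0,0,0]';python3 -c "
from h import *
import pickle
ds={c:snapshot(c) for c in('wrist','side')};pickle.dump(ds,open('d14.pkl','wb'))
plan([.5047,.0032,.130],88.6,step=22)
d=ds['wrist'];crop(d,185,130,305,190,6.5,'a.png');crop(d,360,130,480,190,6.5,'b.png')
a=cv2.imread('pics/a.png');b=cv2.imread('pics/b.png');cv2.imwrite('pics/w14.png',cv2.resize(np.vstack([a,b]),None,fx=.76,fy=.76))
crop(ds['side'],270,160,370,260,6,'s14.png')"
```

```text
clock: 19.4
tool_pos: [0.5046, 0.0029, 0.1298]
eef_rot: [0.716, 0.698, 0.0, -0.001]
contact_force: [-0.1, 0.4, -4.0]
opening: 0.501
t 19.50 pos [0.5046 0.003  0.1298] yaw 88.62 tilt 0.06 left mm [0.1 0.2 0.2] dv [-0. -0.  0.] n 1 F [-0.7  0.8 -3.8] op 0.500
[0.3, 0.1, -0.2, 0.0, 0.0, 0.0]
```

View pics/w14.png

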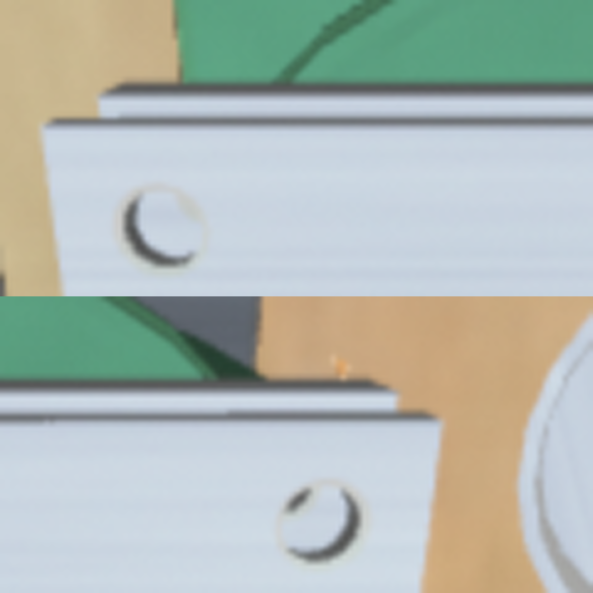

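View pics/s14.png

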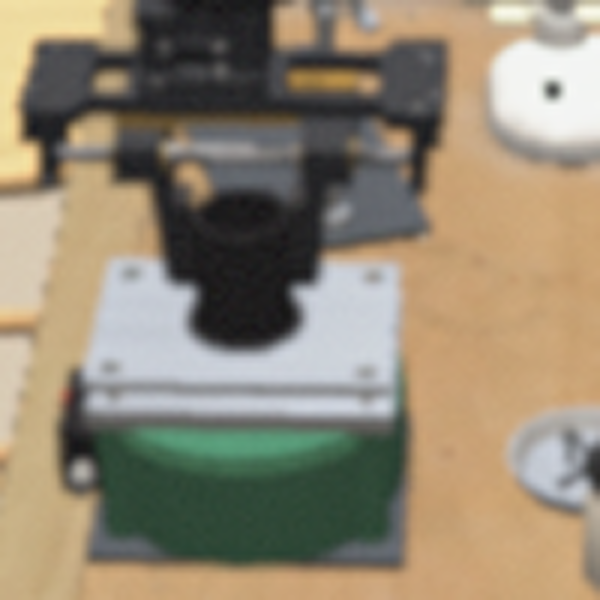

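```bash
python3 -c "
from h import *
import pickle
ds=pickle.load(open('d14.pkl','rb'));d=ds['wrist'];s=ds['side'];k=6.5*.76
L=lambda U,V:cp(U,V,k,185,130);Rr=lambda U,V:cp(U,V-296.4,k,360,130);g=lambda U,V:cp(U,V,6,270,160)
z=.1298-.0286+.005
pp=[(.058,.04),(.058,-.04),(-.058,-.04),(-.058,.04)];cc=[(.07,.052),(-.07,.052)]
r=lambda n,pat,P:print(n,fit(pat,P))
r('A edge',cc,[ray(d,Rr(441,422),z),ray(d,L(43,127),z)])
r('B edge',cc,[ray(d,Rr(397,396),.09),ray(d,L(99,97),.09)])
r('A side',pp,[ray(s,g(*u),z) for u in((374,277),(366,372),(111,369),(132,273))])
r('B side',[pp[1],pp[2]],[ray(s,g(*u),.09) for u in((366,401),(113,398))])
"
```

```text
A edge (array([0.50544296, 0.00178985]), np.float64(-1.3513577195971727), array([0.89523917, 0.89523917]))
B edge (array([0.50598573, 0.00200072]), np.float64(-1.5447554377546011), array([0.64838726, 0.64838726]))
A side (array([0.5020989, 0.0005465]), np.float64(-1.350344166409831), array([0.33210831, 0.27278496, 0.42807858, 0.46276303]))
B side (array([0.50164882, 0.00071241]), np.float64(-0.9563304834651675), array([0.12907658, 0.12907658]))
```

Both views now agree to within about 0.6 mm and 0.4°, with an 11 mm gap and a still arm. I settle a moment and hand in.

```bash
python3 -m creep '[0,0,0,0,0,0,0,0,0,0,0,0]';python3 -c "
from h import *
plan([.5047,.0032,.130],88.6)
s=get_state();print(np.abs(s['qd']).max())
from plant import finish_job
print(finish_job())"
```

```text
clock: 19.67
tool_pos: [0.5046, 0.003, 0.1298]
eef_rot: [0.716, 0.699, 0.0, -0.0]
contact_force: [-0.7, -0.1, -3.5]
opening: 0.504
t 19.67 pos [0.5046 0.003  0.1298] yaw 88.62 tilt 0.06 left mm [0.1 0.2 0.2] dv [-0. -0.  0.] n 1 F [-0.7 -0.1 -3.5] op 0.504
[0.2, 0.1, -0.2, 0.0, 0.0, 0.0]
0.002267158514902369
the job is handed in; nothing more can be done
None
```

The guard hangs on the rail's bar and I'm holding the adaptor over the blower's inlet flange, ready for your screws. I handed the job in at 19.7 s; it reports no verdict.

- **Guard:** I lifted it off by its handle and hung it astride the bar, one leg each side. I let go completely, and a later top view showed it still upright on the bar.
- **Adaptor:** I gripped it by the spigot at 45 N, and it is about 11 mm above the flange. That gap comes from the arm's height reading, not from a picture. The tool is tilted 0.06° and the arm is still.
- **Hole alignment:** In the last pictures the adaptor lines up with the flange to about 0.6 mm and 0.4° in both the wrist and side views. The two views put the remaining x error on opposite sides, -0.5 mm and +0.5 mm, so I left it.
- **Contact:** The force readings show only the adaptor's weight. Nothing suggests it touched the blower.
- **Dish, jar and tape:** I never went near them. I saw no change in the parts of them that showed in later pictures, but I did not re-measure their positions at the end.

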